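# Register a board against the flip stop of a cut-off jig

## Robot

A 7-joint arm with a two-finger parallel gripper is mounted at the origin on a cart in front of the work surface, level with it; the furniture and walls round the work are solid. World frame = base frame: x ahead of the robot, y to its left, z up, the work surface at z = 0. Lengths are in m, angles in degrees, forces in N, time in s.
With the tool pointing down it reaches from about 0.35 to 0.9 m from the base axis. Payload 8.1 kg.
Tool frame: the origin (TCP) lies midway between the tips of the shut fingers; the grasp point (between the pads) lies 19 mm behind it; z points along the fingers, y is the direction in which the jaws open and shut (so a half turn about z gives the same grasp; the last joint's range is limited). The gripper opens to 85 mm and grips with 20 to 120 N. Pads are 22 mm wide; open, the fingers measure 114 mm over their backs; the gripper's body (76 mm by 85 mm) begins 54 mm behind the grasp point. The pads swing forward as they close: fully open they stand 13 mm farther back than shut.
Start: joints at [-76.753, 24.895, 1.432, 90.138, -0.665, 64.973, -4.303], TCP at [0.205, 0.591, 0.231] pointing down, gripper open.
Joint ranges: [-149.89, 149.89], [-25.12, 119.58], [-72.63, 75.52], [4.76, 147.25], [-75.54, 255.54], [6.69, 114.76], [-157.13, 157.13]. Speed limits (degrees/s): [127.2, 127.2, 172.46, 172.46, 180, 180, 180].

## Interface

Orientations are given as [roll, pitch, yaw] about the fixed x, y, z axes, in that order (R = Rz(yaw) Ry(pitch) Rx(roll)).
In Python, from plant import r gives the robot as it stands.
- The arm moves only by the tool jog_arm, never from a script. Its argument "plan" is a list of rows, each a list of 3 entries, a list of its own where there are three numbers: the shift along the tool's x, y, z in mm, then the turn, a rotation vector about the tool's x, y, z in degrees, then the opening, from 0 (shut) to 1 (fully open). In form: [[[tx, ty, tz], [wx, wy, wz], hand], ...]. A call has 1 to 10 rows; each row shifts and turns the commanded pose from where the row before left it, along the tool's axes as they then stand; what a row does not reach is not made up. A row lasts 1/8 s, in which the tool goes at most 62.5 mm and 10.7 degrees, less where a joint would pass 70% of its speed; a pose out of reach is approached as far as the arm can. A call with a gripper value outside its range is refused whole. The fingers move at their own pace and stop on an object; "grip_force" is the grip in N (left out, the last holds). Time passes only in rows, so rows that do not move let the fingers close. It gives the time, the measured TCP pose, the force and the opening at its end, in the units of the state.
- r.get_obs(): the state, without advancing time (a new reading comes with each control period).
- r.snapshot(name): name is "side" or "top"; returns the picture (420x560x3 uint8, blue, green, red); there is no depth.
- r.camera_info(name): a dict with "camera_matrix" (3x3 intrinsics, pixels), "eye" and "attitude" of the camera in the world. Camera axes: x right, y down, z forward; pixel columns grow to the right and rows downward; lengths in m; the calibration is good to about 2 mm. A picture is of the moment at which its call begins. camera_info takes no time and is no camera call.
- r.finish_job(): hands the job in, once; it reports no verdict.
The state is a dict: "t": time; "joints": joint angles; "joint_velocities": joint speeds; "effort": joint torques, N m; "tool_pos": TCP position; "tool_rot": TCP orientation; "ft_force": force on the tool from outside, world axes, zero at the start; "moment": the same for the moment, N m; "opening": finger opening in m.
Only numpy, scipy, OpenCV 4.12 (cv2) and the standard library are available. Lean on these libraries where they do the work, as an engineer would, in place of code of your own. Each camera call takes 0.05 s, during which the arm holds its last target.

## Task

The stop on the fence of the cut-off jig is set to the length of cut but not yet locked: first swing its cam lever fully over, away from you, to lock it. Then push the board along the fence, through under the hinged flap of the stop, until the flap has fallen shut behind it, and slide the board back so that its end rests against the shut flap and its long edge lies flat against the fence, ready for sawing. The stop must keep its setting, and the other things on the bench stay where they are.

Things in the scene. Friction and masses are not known exactly. Their poses are not given: they have to be found in the camera images.
- fence_foot (a point): Cut-off jig, a fixture: ply base 12 mm thick with a hardwood fence 30 mm high on it. Point: base's upper face (12 mm over the bench) at the foot of the fence's face. x: away from the robot, into the fence (fence x 0 to 30 mm, board lane x -125 to 0 mm); y: along the fence (base y -230 to 270 mm; board is fed towards -y; saw kerf at y -120); z: up.
- stop_face (a point): Contact face (its -y side) of the shut flap on the flip stop, 9 mm above the base, 25 mm out from the fence; axes as the jig's. The stop sits on the fence, within 35 mm of the jig's y = 0; it slides with 2 N while free, holds over 20 N locked.
- flap_pin (a point): Middle of the flap's hinge pin, 38 mm above the base. The steel flap (39 mm wide, 6 to 45 mm out from the fence, 6 mm thick) hangs from it to 3 mm above the base. Lugs and bracket reach 53 mm out from the fence, from 10 mm on the -y to 20 mm on the +y side, up to 50 mm above the base; farther out the lane is open above, so a finger can follow the board past the flap.
- stop_flap (a joint): Hinge of the flap, rad: 0 = hanging shut; grows to 1.3 as it swings towards -y. The board's leading end lifts it (under 2 N), it rides on the board at about 0.96 with its tip 29 mm ahead of the pin, and falls shut by its weight when the board's trailing end has passed the tip. It cannot swing towards +y.
- cam_lever (a joint): Cam lever on the stop, rad: 0 = upright, free; swings about an axis along the fence, its top going away from the robot (+x), to 1.5 = nearly level behind the fence, fully locked. It stays where it is left; the last 1 rad is stiff and needs a firm press (5 to 15 N at its end).
- lever_pivot (a point): Pivot of the cam lever, on top of the stop, 17 mm behind the fence's face and 59 mm above the base; axes as the jig's. A fixed bench grinder, 0.28 m tall, stands behind and left of the jig (world x over 0.57 m, y from -0.08 to 0.28 m): come round its front.
- lever_end (a point): Middle of the round end of the black cam lever, 50 mm from its pivot; the end is 14 mm thick and 18 mm wide (along the fence), the stem 8 x 15 mm.
- board_mid (a point): Centre (half-way up) of the loose pine board: 110 mm (x) by 150 mm (y) by 18 mm, about 0.16 kg. It lies flat on the base on the +y side of the stop, up to 20 mm off the fence and slightly askew. Its y runs along its long edges, towards its trailing end; its x towards the fence.
- board_end (a point): Point on the board's trailing (+y) end face, half-way up, 25 mm from its fence-side edge: the spot that comes to rest on the flap's face.
- tape_measure: Chrome tape measure, 36 x 87 x 64 mm, loose, left of the jig; bystander. Origin at the centre of its underside.
- pencil_0: Flat carpenter's pencil, 14 x 128 x 8 mm, loose, left of the jig; bystander. Origin under its centre.
- sanding_block: Cork sanding block, 60 x 105 x 29 mm, loose, right of the jig; bystander. Origin under its centre.

How it is judged (in metres and radians):
On the way, in this order (a step that is already met when the one before it is completed fails the run):
1. the cam lever is swung over and the stop is locked (value of joint cam_lever above 1.3 rad), for 0.2 s.
2. the board passes under the lifted flap (value of joint stop_flap above 0.5 rad and y of board_mid in the frame of stop_face below 0.04 m and y of board_end in the frame of stop_face above 0 m), for 0.1 s.
3. the board is through and the flap has fallen shut behind it (value of joint stop_flap below 0.08 rad and y of board_end in the frame of stop_face below 0.001 m), for 0.2 s.
At the end, for the whole second after the job is handed in: Lever locked (over 1.3 rad), flap shut (under 0.08 rad), board flat and at rest on the base beyond the flap, its end within 3 mm of the flap's face, its long edge within 3 mm of the fence and parallel to it within 0.03 rad (value of joint cam_lever above 1.3 rad and value of joint stop_flap below 0.08 rad and y of board_end in the frame of stop_face between -0.003 and 0.002 m and x of board_mid in the frame of fence_foot above -0.058 m and angle between the y axis of board_mid and the y axis of fence_foot, either way round below 0.03 rad and z of board_mid in the frame of fence_foot between 0.006 and 0.012 m and linear speed of board below 0.01 m/s); the robot touches nothing.
It fails at once if the stop is shifted more than 5 mm from its setting (distance of stop_face from where it was at the start of the episode above 0.005 m).
It fails at once if a bystander (tape measure, pencil, sanding block) is moved more than 30 mm (distance of any of tape_measure, pencil_0, sanding_block from where it was at the start of the episode above 0.03 m).
It also fails if it takes over 72 s, if anything falls off the work surface, if the arm or the gripper's body presses on something with over 40 N, if the wrist force passes 120 N, or if a joint passes its speed limit or range.

## Working session

There is one attempt and no reset: what is moved stays moved. The work goes in short steps, Python scripts to look and compute and a tool call to move; the robot and the scene stay as the last step left them, time stands still between calls to the robot, and variables do not carry over. Pictures are saved under pics/ and viewed, and the job is handed in when it is done.

Besides the shell and the picture viewer there is one more tool, called after "Emit:" by a JSON object that holds its "method" and its "body", one argument or row to a line. jog_arm: Moves the arm, as the interface text tells. Its arguments: {"type":"object","properties":{"plan":{"type":"array"},"grip_force":{"type":"number"}},"required":["plan"]}

```bash
ls; mkdir -p pics; python3 - <<'E'
from plant import r
import cv2
o=r.get_obs();print(o)
for n in("side","top"):
    print(n,r.camera_info(n)); cv2.imwrite(f"pics/{n}0.png",r.snapshot(n))
E
```

```text
pics
{'t': 0.0, 'joints': array([-76.75228987,  24.93774265,   1.43071126,  90.18927137,
        -0.66761231,  64.97249971,  -4.3034708 ]), 'joint_velocities': array([ 0.06880748, -0.06249725, -0.04377016,  0.05413   ,  0.01059462,
       -0.01655624,  0.04607566]), 'effort': array([-1.26618224e-04, -6.70464849e+01,  1.02492850e+00, -3.16221428e+01,
        1.55375095e-02,  1.26668063e-02, -1.22097472e-05]), 'tool_pos': array([0.20465261, 0.59001032, 0.23051077]), 'tool_rot': array([-1.79908965e+02,  5.55674598e-03,  1.60868047e+02]), 'ft_force': array([0.24551234, 0.15013853, 0.53812877]), 'moment': array([-0.00737817, -0.02596307, -0.0440967 ]), 'opening': 0.0854037937072956}
side {'camera_matrix': array([[476.32640319,   0.        , 270.63631695],
       [  0.        , 476.32640319, 206.23017145],
       [  0.        ,   0.        ,   1.        ]]), 'eye': array([-0.21157034, -0.29459406,  1.22825372]), 'attitude': array([-148.55160181,    0.30568958,  -80.17848354])}
top {'camera_matrix': array([[492.54172568,   0.        , 276.91684249],
       [  0.        , 492.54172568, 209.20837427],
       [  0.        ,   0.        ,   1.        ]]), 'eye': array([ 0.15797324, -0.1792499 ,  1.75995158]), 'attitude': array([-168.76070642,    0.77844238,  -89.00109904])}
```

View pics/side0.png

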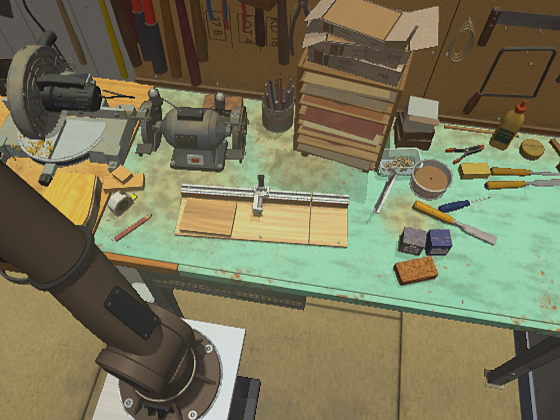

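View pics/top0.png

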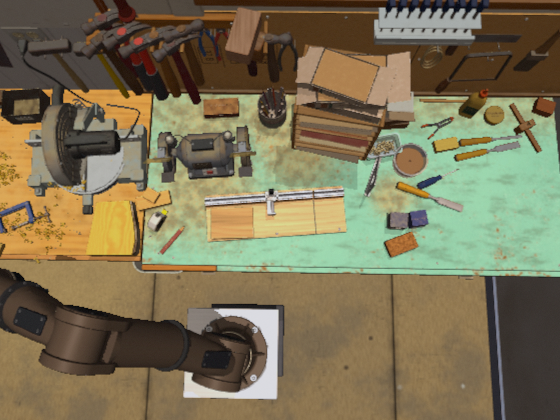

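```bash
python3 - <<'E'
import cv2
s=cv2.imread("pics/side0.png");t=cv2.imread("pics/top0.png")
cv2.imwrite("pics/side0c.png",cv2.resize(s[165:255,165:360],None,fx=4,fy=4,interpolation=cv2.INTER_CUBIC))
cv2.imwrite("pics/top0c.png",cv2.resize(t[180:248,195:355],None,fx=5,fy=5,interpolation=cv2.INTER_CUBIC))
E
```

```text
(no output)
```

View pics/side0c.png

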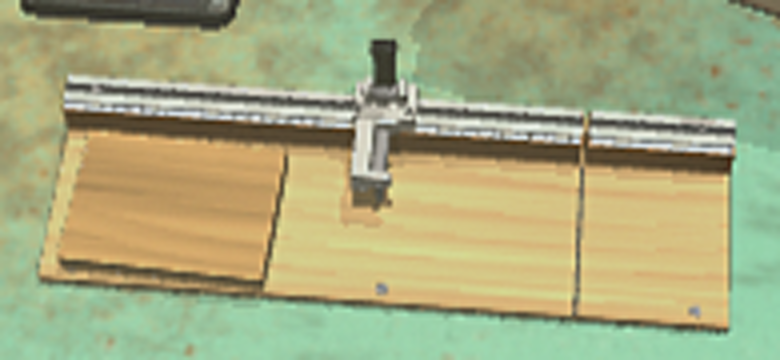

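View pics/top0c.png

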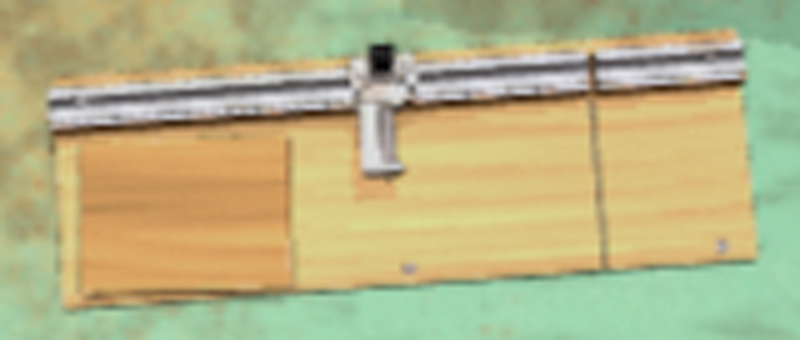

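```bash
cat > h.py <<'E'
import numpy as np
from scipy.spatial.transform import Rotation as Ro
from plant import r
def cam(n):
    c=r.camera_info(n);return np.array(c["camera_matrix"]),np.array(c["eye"]),Ro.from_euler("xyz",c["attitude"],degrees=True).as_matrix()
def ray(n,p,z):
    K,e,R=cam(n);d=R@np.linalg.solve(K,[p[0],p[1],1]);return e+d*(z-e[2])/d[2]
def two(ps,pt):
    A=[];b=[]
    M=np.zeros((3,3));v=np.zeros(3)
    L=[]
    for n,p in(("side",ps),("top",pt)):
        K,e,R=cam(n);d=R@np.linalg.solve(K,[p[0],p[1],1]);d/=np.linalg.norm(d);P=np.eye(3)-np.outer(d,d);M+=P;v+=P@e;L.append((P,e))
    x=np.linalg.solve(M,v);return x,[np.linalg.norm(P@(x-e)) for P,e in L]
def proj(n,X):
    K,e,R=cam(n);c=K@(R.T@(np.asarray(X)-e));return c[:2]/c[2]
S=lambda u,v:(u/4+165-.375,v/4+165-.375)
T=lambda u,v:(u/5+195-.4,v/5+180-.4)
E
python3 - <<'E'
from h import *
np.set_printoptions(precision=4,suppress=True)
print("base NL/NR top",ray("top",T(66,308),.012),ray("top",T(757,260),.012))
print("base NL/NR side",ray("side",S(40,279),.012),ray("side",S(728,326),.012))
print("fence near top edge L/R top",ray("top",T(52,129),.042),ray("top",T(745,84),.042))
print("  side",ray("side",S(65,113),.042),ray("side",S(735,157),.042))
print("kerf near top/side",ray("top",T(605,270),.012),ray("side",S(575,316),.012))
print("board top z=.03  FL NL FR NR top",*[ray("top",T(*p),.03) for p in((79,141),(80,296),(290,138),(293,291))])
print("  side",*[ray("side",S(*p),.03) for p in((82,134),(60,260),(286,151),(264,279))])
print("lever end",two(S(383,45),T(381,54)), ray("top",T(381,52),.125))
print("flap/bracket near tip", ray("top",T(383,175),.062),ray("side",S(370,180),.062))
E
```

```text
base NL/NR top [0.3845 0.0959 0.012 ] [ 0.4268 -0.3981  0.012 ]
base NL/NR side [0.3798 0.0962 0.012 ] [ 0.4254 -0.3971  0.012 ]
fence near top edge L/R top [0.509 0.107 0.042] [ 0.549  -0.3871  0.042 ]
  side [0.5034 0.1065 0.042 ] [ 0.5482 -0.3874  0.042 ]
kerf near top/side [ 0.4179 -0.2895  0.012 ] [ 0.415  -0.2889  0.012 ]
board top z=.03  FL NL FR NR top [0.503  0.0891 0.03  ] [0.3909 0.0835 0.03  ] [ 0.5074 -0.0624  0.03  ] [ 0.3968 -0.0675  0.03  ]
  side [0.4946 0.093  0.03  ] [0.3883 0.0805 0.03  ] [ 0.5055 -0.0601  0.03  ] [ 0.3978 -0.067   0.03  ]
lever end (array([ 0.5477, -0.1285,  0.1236]), [np.float64(0.0008182364936989444), np.float64(0.0008182364936989188)]) [ 0.549  -0.1293  0.125 ]
flap/bracket near tip [ 0.4754 -0.1306  0.062 ] [ 0.4725 -0.1307  0.062 ]
```

```bash
cat >> h.py <<'E'
np.set_printoptions(precision=4,suppress=True)
yaw=np.radians(5.0);O=np.array([.5298,-.160,.012])
Rj=np.array([[np.cos(yaw),-np.sin(yaw),0],[np.sin(yaw),np.cos(yaw),0],[0,0,1]])
J=lambda X:Rj.T@(np.asarray(X)-O)*1000
W=lambda X:O+Rj@np.asarray(X)/1000
def st():
    o=r.get_obs();print("t",round(o["t"],2),"jig",J(o["tool_pos"]).round(1),"rot",o["tool_rot"].round(1),"F",(Rj.T@o["ft_force"]).round(1),"open",round(o["opening"],4),"j",o["joints"].round(0))
E
python3 - <<'E'
from h import *
for n,p in [("armL",(361,140)),("armR",(398,130)),("tipL",(366,175)),("tipR",(403,170))]: print(n,J(ray("top",T(*p),.062)))
for n,p in [("armL",(356,170)),("armR",(388,170)),("nearfaceBL",(353,203)),("plateL",(358,90)),("plateR",(414,110))]: print(n,J(ray("side",S(*p),.062)))
print("flap bottom?",J(ray("side",S(368,207),.015)))
print("lever",J(two(S(383,45),T(381,54))[0]))
for f,p in (("top",T(367,70)),("top",T(395,70)),("side",S(371,45)),("side",S(396,45))): print(J(ray(f,p,.125)))
E
```

```text
armL [-25.5223  47.8007  50.    ]
armR [-20.2443  21.3356  50.    ]
tipL [-50.7777  45.9484  50.    ]
tipR [-49.094   19.8044  50.    ]
armL [-47.0178  45.0499  50.    ]
armR [-45.1637  22.1826  50.    ]
nearfaceBL [-74.459   44.3587  50.    ]
plateL [21.666  50.6553 50.    ]
plateR [ 7.4861  8.0622 50.    ]
flap bottom? [-49.7264  37.5716   3.    ]
lever [ 20.5517  29.7857 111.5718]
[  9.8792  39.2379 113.    ]
[  8.4878  20.2062 113.    ]
[ 18.7135  38.9101 113.    ]
[ 20.132   21.3049 113.    ]
```

Emit:
{"method": "jog_arm", "body": {
  "plan": [
    [[-20,-30,0],[0,0,0],0],
    [[-34,-47,0],[0,0,0],0],
    [[-34,-47,0],[0,0,0],0],
    [[-34,-47,0],[0,0,0],0],
    [[-34,-47,0],[0,0,0],0],
    [[-34,-47,0],[0,0,0],0],
    [[-34,-47,0],[0,0,0],0],
    [[-34,-47,0],[0,0,0],0],
    [[-34,-47,0],[0,0,0],0],
    [[-34,-47,0],[0,0,0],0]
  ]
}}

```text
t: 1.35
tool_pos: [0.3644, 0.0538, 0.2314]
tool_rot: [180.0, 0.0, 160.9]
ft_force: [1.6, 0.3, -0.1]
opening: -0.0002
```

Emit:
{"method": "jog_arm", "body": {
  "plan": [
    [[-32,-43,0],[0,0,0],0],
    [[-32,-43,0],[0,0,0],0],
    [[-32,-43,0],[0,0,0],0],
    [[-32,-43,0],[0,0,5.9],0],
    [[0,0,0],[0,0,10],0],
    [[0,0,0],[0,0,10],0],
    [[0,0,0],[0,0,10],0],
    [[0,0,0],[0,0,10],0],
    [[0,0,0],[0,0,10],0],
    [[0,0,0],[0,0,10],0]
  ]
}}

```text
t: 2.6
tool_pos: [0.4286, -0.1486, 0.2311]
tool_rot: [-180.0, -0.0, 94.6]
ft_force: [-0.3, 0.1, 0.6]
opening: 0.0001
```

```bash
python3 -c "
from h import *
st()"
```

```text
t 2.6 jig [-99.8  20.1 219.1] rot [-180.    -0.    94.6] F [-0.3  0.1  0.6] open 0.0001 j [-30.  10.  50. 116.  -9.  58.  29.]
```

Emit:
{"method": "jog_arm", "body": {
  "plan": [
    [[0,0,0],[-10,0,0],0],
    [[0,0,0],[-10,0,0],0],
    [[0,0,0],[-10,0,0],0],
    [[0,0,0],[-10,0,0],0]
  ]
}}

```text
t: 3.1
tool_pos: [0.4287, -0.1492, 0.2317]
tool_rot: [139.6, -0.0, 94.9]
ft_force: [1.0, 0.7, 0.5]
opening: -0.0002
```

```bash
python3 -c "
from h import *
st()"
```

```text
t 3.1 jig [-99.8  19.6 219.7] rot [139.6  -0.   94.9] F [1.1 0.7 0.5] open -0.0002 j [-38. -19.  56. 145.  -7.  10.  34.]
```

Emit:
{"method": "jog_arm", "body": {
  "plan": [
    [[3,-2,50],[0,0,0],0],
    [[3,-3,50],[0,0,0],0],
    [[2,-2,35],[0,0,0],0],
    [[0,0,12],[0,0,0],0],
    [[0,0,0],[0,0,0],0]
  ]
}}

```text
t: 3.72
tool_pos: [0.4559, -0.1181, 0.2002]
tool_rot: [140.0, -2.3, 96.7]
ft_force: [-0.4, -0.2, -0.2]
opening: -0.0
```

```bash
cat > look.py <<'E'
import sys,cv2
from h import *
k=sys.argv[1]
st()
for n,(a,b,c,d),f in(("side",(120,270,160,360),4),("top",(165,255,190,355),4)):
    im=r.snapshot(n);cv2.imwrite(f"pics/{n}{k}.png",im);cv2.imwrite(f"pics/{n}{k}c.png",cv2.resize(im[a:b,c:d],None,fx=f,fy=f,interpolation=cv2.INTER_CUBIC))
E
python3 look.py 1
```

```text
t 3.73 jig [-70.   48.2 188.2] rot [140.   -2.3  96.7] F [-0.4 -0.1 -0.2] open -0.0 j [-57. -14.  75. 146. -65.   7.  92.]
```

View pics/side1c.png

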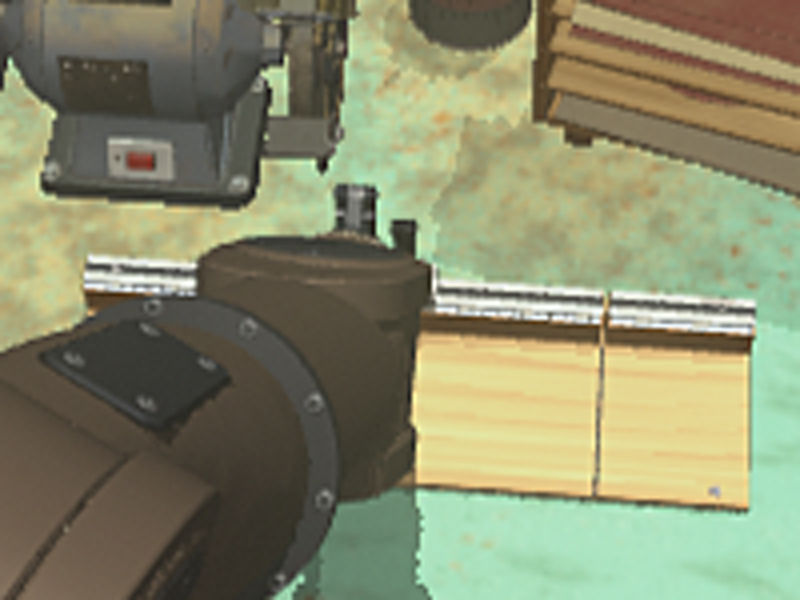

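View pics/top1c.png

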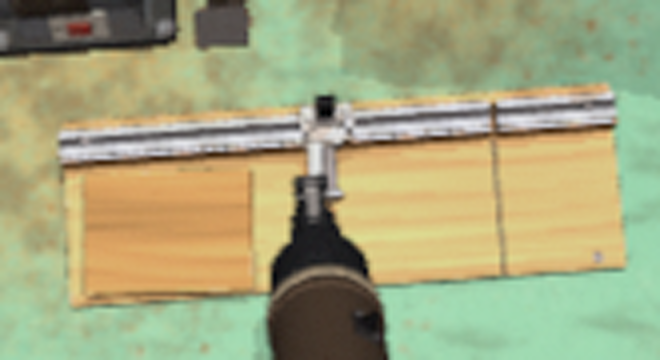

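```bash
cat >> h.py <<'E'
def togo(jig,rpy):
    o=r.get_obs();R=Ro.from_euler("xyz",o["tool_rot"],degrees=True);D=Ro.from_euler("xyz",rpy,degrees=True)
    print("shift mm (tool)",(R.inv().apply(W(jig)-o["tool_pos"])*1000).round(1),"turn",np.degrees((R.inv()*D).as_rotvec()).round(1))
E
python3 -c "
from h import *
togo([-60,20,215],[180,0,95])"
```

```text
shift mm (tool) [-25.3  25.6 -14.9] turn [40.  -2.7  0.6]
```

Emit:
{"method": "jog_arm", "body": {
  "plan": [
    [[-6,6,-4],[0,0,0],0],
    [[-6,6,-4],[0,0,0],0],
    [[-6,6,-4],[0,0,0],0],
    [[-6,6,-4],[0,0,0],0],
    [[0,0,0],[8,-0.5,0],0],
    [[0,0,0],[8,-0.5,0],0],
    [[0,0,0],[8,-0.5,0],0],
    [[0,0,0],[8,-0.5,0],0],
    [[0,0,0],[8,-0.5,0],0]
  ]
}}

```text
t: 4.95
tool_pos: [0.4699, -0.1422, 0.2334]
tool_rot: [173.9, -0.3, 96.1]
ft_force: [0.6, 0.4, 0.2]
opening: 0.0003
```

```bash
python3 -c "
from h import *
st();togo([-60,20,215],[180,0,95])"
```

```text
t 4.95 jig [-58.1  22.9 221.4] rot [173.9  -0.3  96.1] F [0.7 0.4 0.2] open 0.0003 j [-22.  10.  41. 115. -11.  53.  30.]
shift mm (tool) [-2.9 -2.6  6.1] turn [ 6.1 -0.4  1.1]
```

Emit:
{"method": "jog_arm", "body": {
  "plan": [
    [[0,0,0],[6,7,1],0],
    [[0,0,0],[0,8,0],0]
  ]
}}

```text
t: 5.2
tool_pos: [0.4717, -0.1397, 0.2324]
tool_rot: [179.8, -15.7, 96.0]
ft_force: [-0.9, -0.2, -0.3]
opening: 0.0005
```

```bash
python3 -c "
from h import *
st();o=r.get_obs();togo([-18,24,100],o['tool_rot'])"
```

```text
t 5.2 jig [-56.1  25.3 220.4] rot [179.8 -15.7  96. ] F [-0.9 -0.1 -0.3] open 0.0005 j [ -9.  20.  39. 106. -27.  71.  47.]
shift mm (tool) [-34.4  37.7 115.5] turn [0. 0. 0.]
```

Emit:
{"method": "jog_arm", "body": {
  "plan": [
    [[-12,13,40],[0,0,0],0],
    [[-12,13,40],[0,0,0],0],
    [[-10,12,35],[0,0,0],0],
    [[0,0,0],[0,0,0],0]
  ]
}}

```text
t: 5.7
tool_pos: [0.5075, -0.138, 0.1109]
tool_rot: [-180.0, -15.6, 95.7]
ft_force: [0.0, -1.0, 0.6]
opening: -0.0003
```

```bash
python3 look.py 2;  python3 -c "
from h import *
o=r.get_obs();togo([-18,24,100],o['tool_rot'])"
```

```text
t 5.7 jig [-20.3  23.8  98.9] rot [-180.   -15.6   95.7] F [-0.1 -1.   0.6] open -0.0003 j [ -5.  31.  35. 109. -36.  59.  55.]
shift mm (tool) [0.3 1.1 1.9] turn [0. 0. 0.]
```

View pics/side2c.png

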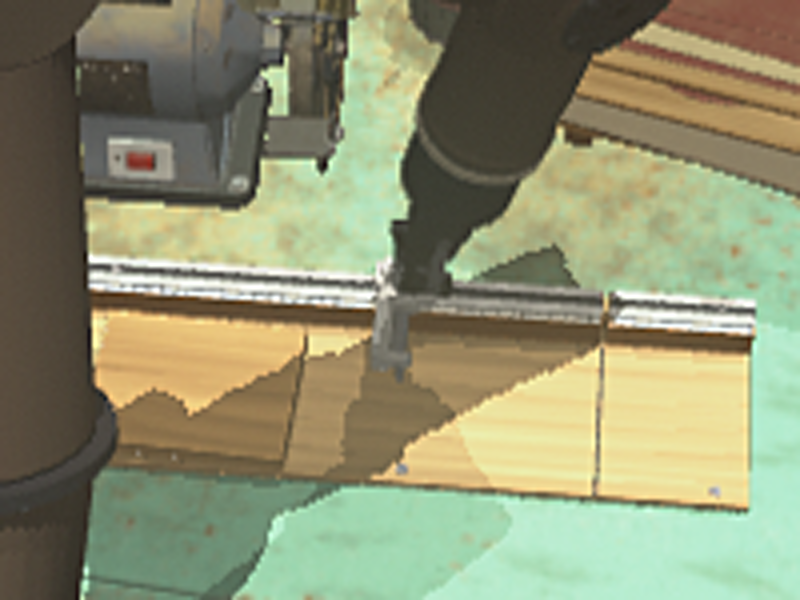

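View pics/top2c.png

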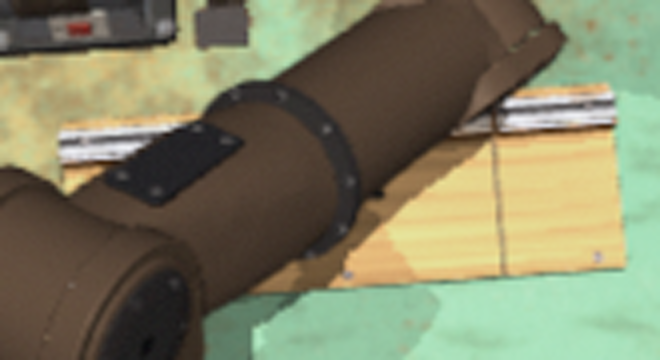

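Emit:
{"method": "jog_arm", "body": {
  "plan": [
    [[0,10,0],[0,0,0],0],
    [[0,10,0],[0,0,0],0],
    [[0,10,0],[0,0,0],0],
    [[0,10,0],[0,0,0],0],
    [[0,0,0],[0,0,0],0]
  ]
}}

```text
t: 6.42
tool_pos: [0.5503, -0.1324, 0.1133]
tool_rot: [179.6, -15.6, 96.0]
ft_force: [-0.6, 0.5, 0.6]
opening: 0.0001
```

```bash
python3 look.py 3
```

```text
t 6.42 jig [ 22.9  25.7 101.3] rot [179.6 -15.6  96. ] F [-0.6  0.6  0.6] open 0.0001 j [ -6.  34.  34. 104. -37.  62.  53.]
```

View pics/side3c.png

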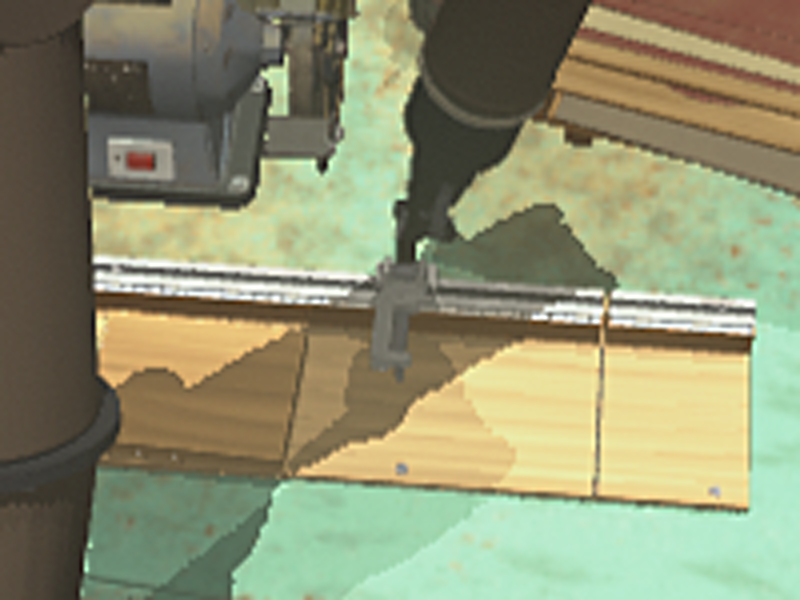

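Emit:
{"method": "jog_arm", "body": {
  "plan": [
    [[-1,7,3],[0,0,0],0],
    [[-1,7,3],[0,0,0],0],
    [[-1,5,5],[0,0,0],0],
    [[-1,5,5],[0,0,0],0],
    [[0,0,0],[0,0,0],0]
  ]
}}

```text
t: 7.15
tool_pos: [0.5742, -0.1302, 0.0971]
tool_rot: [179.5, -15.6, 96.0]
ft_force: [-1.5, -0.9, 4.7]
opening: 0.0003
```

```bash
python3 -c "
from h import *
st()"
```

```text
t 7.15 jig [46.8 25.8 85.1] rot [179.5 -15.6  96. ] F [-1.6 -0.8  4.7] open 0.0003 j [ -5.  37.  33. 101. -38.  61.  53.]
```

Contact felt (4.7 N up). Pressing on down.

Emit:
{"method": "jog_arm", "body": {
  "plan": [
    [[-1,3,5],[0,0,0],0],
    [[-1,3,5],[0,0,0],0],
    [[-1,1,4],[0,0,0],0],
    [[-1,1,4],[0,0,0],0],
    [[0,0,0],[0,0,0],0]
  ]
}}

```text
t: 7.78
tool_pos: [0.583, -0.1289, 0.0793]
tool_rot: [179.4, -15.5, 96.0]
ft_force: [0.4, -3.2, 6.5]
opening: -0.0
```

```bash
python3 -c "
from h import *
st()"
```

```text
t 7.78 jig [55.7 26.4 67.3] rot [179.4 -15.5  96. ] F [ 0.1 -3.2  6.5] open -0.0 j [ -5.  38.  33. 101. -39.  60.  53.]
```

Emit:
{"method": "jog_arm", "body": {
  "plan": [
    [[-0.5,0,2],[0,0,0],0],
    [[-0.5,0,2],[0,0,0],0],
    [[0,0,0],[0,0,0],0]
  ]
}}

```text
t: 8.15
tool_pos: [0.5835, -0.129, 0.0778]
tool_rot: [179.3, -15.6, 96.0]
ft_force: [-5.7, -1.5, 30.1]
opening: -0.0
```

```bash
python3 look.py 4
```

```text
t 8.15 jig [56.2 26.2 65.8] rot [179.3 -15.6  96. ] F [-5.8 -1.  30.1] open -0.0 j [ -5.  39.  33. 101. -40.  60.  54.]
```

View pics/side4c.png

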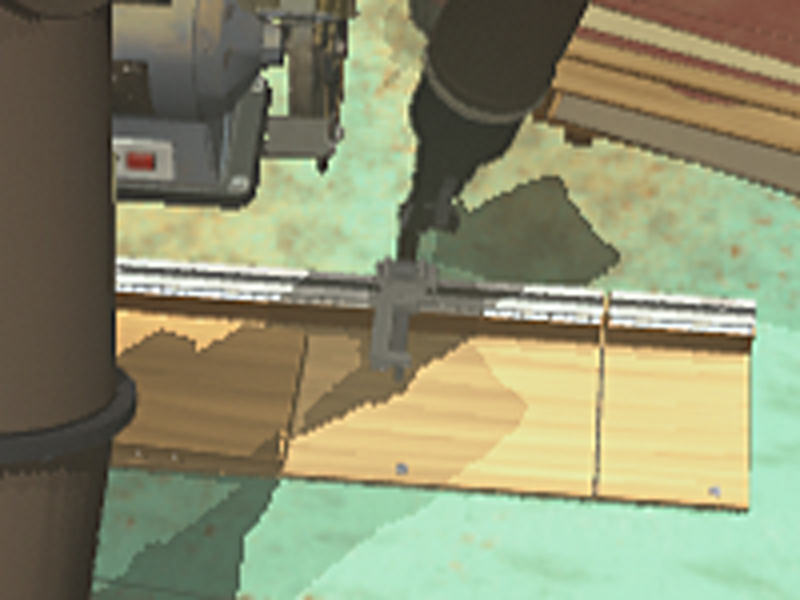

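Emit:
{"method": "jog_arm", "body": {
  "plan": [
    [[4,0,-15],[0,0,0],0],
    [[11,0,-40],[0,0,0],0],
    [[11,0,-40],[0,0,0],0],
    [[0,-45,-20],[0,0,0],0],
    [[0,-55,0],[0,0,0],0],
    [[0,-50,0],[0,-8,0],0],
    [[0,0,0],[0,-7.5,0],0]
  ]
}}

```text
t: 9.12
tool_pos: [0.4288, -0.1507, 0.1911]
tool_rot: [179.6, -0.0, 95.6]
ft_force: [0.9, -0.4, 0.8]
opening: 0.0003
```

```bash
python3 look.py 5;python3 -c "
from h import *
togo([-155,165,120],[180,0,95])"
```

```text
t 9.12 jig [-99.8  18.1 179.1] rot [179.6  -0.   95.6] F [ 0.9 -0.5  0.8] open 0.0003 j [-24.  13.  45. 119. -12.  52.  33.]
shift mm (tool) [143.1 -56.7  59.2] turn [ 0.5 -0.1  1.2]
```

View pics/side5c.png

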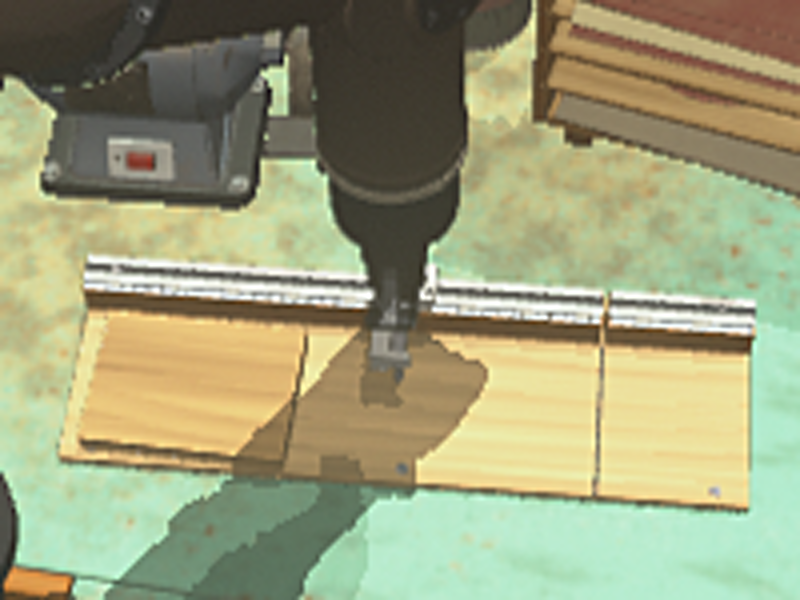

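View pics/top5c.png

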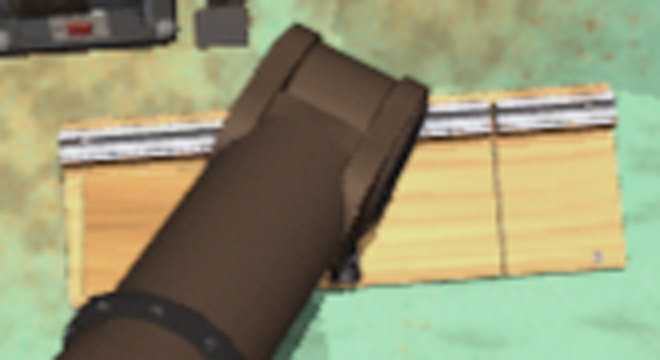

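Emit:
{"method": "jog_arm", "body": {
  "plan": [
    [[36,-14,15],[0,0,1],0],
    [[36,-14,15],[0,0,0],0],
    [[36,-14,15],[0,0,0],0],
    [[35,-14,15],[0,0,0],0],
    [[0,0,0],[10,0,0],0],
    [[0,0,0],[10,0,0],0]
  ]
}}

```text
t: 9.98
tool_pos: [0.3645, -0.0103, 0.1316]
tool_rot: [-160.1, -0.4, 94.9]
ft_force: [1.2, -0.6, 0.9]
opening: 0.0002
```

```bash
python3 look.py 6;python3 -c "
from h import *
o=r.get_obs();togo([-155,165,6],o['tool_rot'])"
```

```text
t 9.97 jig [-151.6  163.6  119.6] rot [-160.1   -0.4   94.9] F [ 1.2 -0.7  0.9] open 0.0002 j [-36.  24.  40. 119. -14.  63.  18.]
shift mm (tool) [  2.5  32.6 106.5] turn [0. 0. 0.]
```

View pics/side6c.png

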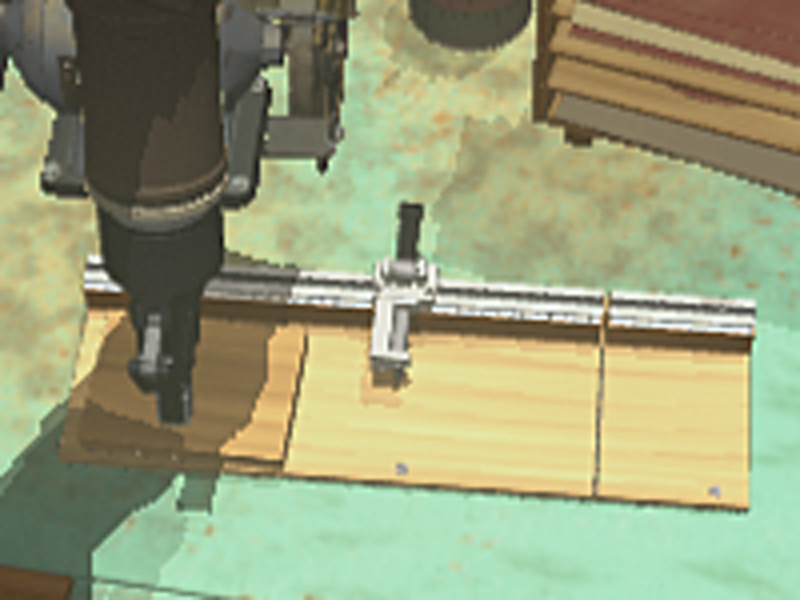

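View pics/top6c.png

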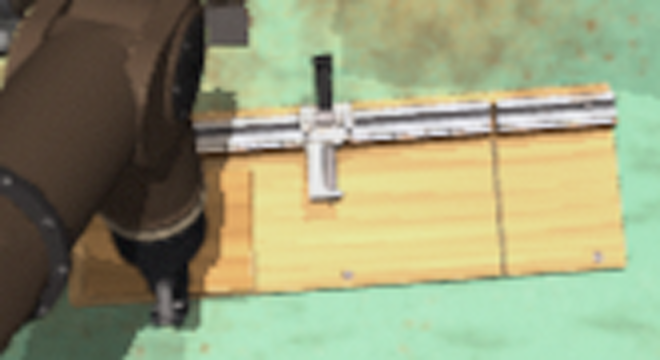

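```bash
python3 -c "
from h import *
a=lambda u,v:(u/4+160-.375,v/4+120-.375); b=lambda u,v:(u/4+190-.375,v/4+165-.375)
print(J(two(a(410,205),b(322,55))[0]))"
```

```text
[77.4106 30.5049 56.9062]
```

Emit:
{"method": "jog_arm", "body": {
  "plan": [
    [[1,11,35],[0,0,0],0],
    [[1,11,35],[0,0,0],0],
    [[0,10,31],[0,0,0],0],
    [[0,0,0],[0,0,0],0]
  ]
}}

```text
t: 10.58
tool_pos: [0.3591, -0.0102, 0.0244]
tool_rot: [-160.2, -0.1, 94.8]
ft_force: [0.2, -0.4, 0.4]
opening: 0.0
```

```bash
python3 look.py 7
```

```text
t 10.57 jig [-157.   164.1   12.4] rot [-160.2   -0.1   94.8] F [ 0.2 -0.4  0.4] open 0.0 j [-31.  35.  34. 124. -22.  48.  24.]
```

View pics/side7c.png

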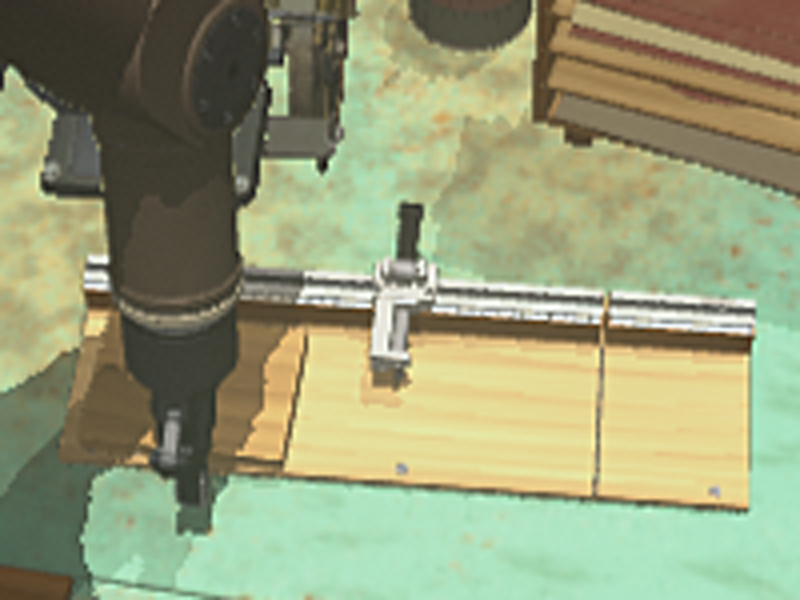

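Emit:
{"method": "jog_arm", "body": {
  "plan": [
    [[0,2,6],[0,0,0],0],
    [[0,9.4,-3.4],[0,0,0],0],
    [[0,5.6,-2],[0,0,0],0],
    [[0,2.8,-1],[0,0,0],0],
    [[0,2.8,-1],[0,0,0],0],
    [[0,0,0],[0,0,0],0]
  ]
}}

```text
t: 11.42
tool_pos: [0.3815, -0.0079, 0.0191]
tool_rot: [-160.4, -0.1, 94.8]
ft_force: [-1.7, -0.7, 0.9]
opening: 0.0003
```

```bash
python3 -c "
from h import *
st()"
```

```text
t 11.43 jig [-134.4  164.5    7.1] rot [-160.4   -0.1   94.8] F [-1.7 -0.5  0.9] open 0.0003 j [-30.  37.  33. 121. -23.  50.  24.]
```

Emit:
{"method": "jog_arm", "body": {
  "plan": [
    [[0,2.8,-1],[0,0,0],0],
    [[0,2.8,-1],[0,0,0],0],
    [[0,0,0],[0,0,0],0]
  ]
}}

```text
t: 11.8
tool_pos: [0.3879, -0.0073, 0.019]
tool_rot: [-160.4, -0.1, 94.9]
ft_force: [-0.5, 0.4, 1.2]
opening: 0.0
```

Emit:
{"method": "jog_arm", "body": {
  "plan": [
    [[0,1.9,-0.7],[0,0,0],0],
    [[0,1.9,-0.7],[0,0,0],0],
    [[0,0,0],[0,0,0],0]
  ]
}}

```text
t: 12.18
tool_pos: [0.3894, -0.0074, 0.0191]
tool_rot: [-160.1, -0.1, 94.8]
ft_force: [-7.0, -2.0, 2.9]
opening: -0.0001
```

```bash
python3 look.py 8
```

```text
t 12.18 jig [-126.6  164.3    7.1] rot [-160.1   -0.1   94.8] F [-7.1 -1.4  2.9] open -0.0001 j [-30.  37.  33. 120. -23.  51.  24.]
```

View pics/side8c.png

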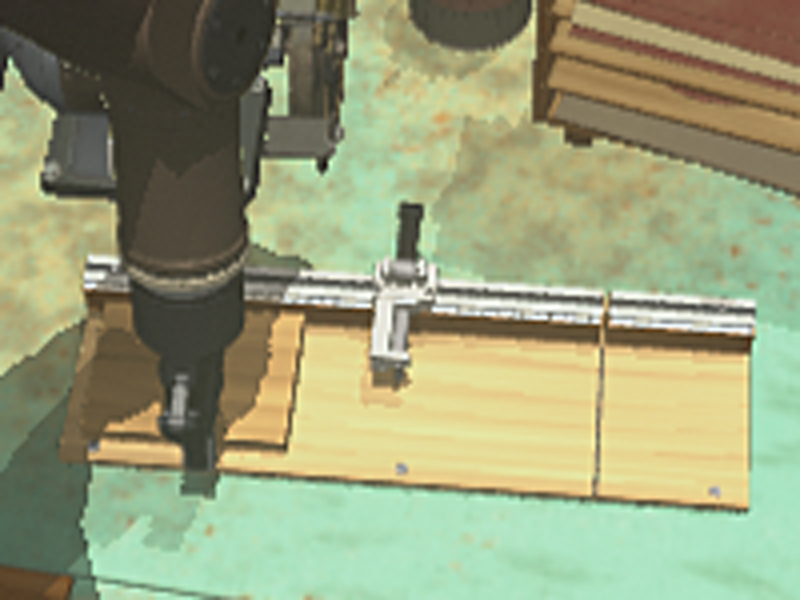

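View pics/top8c.png

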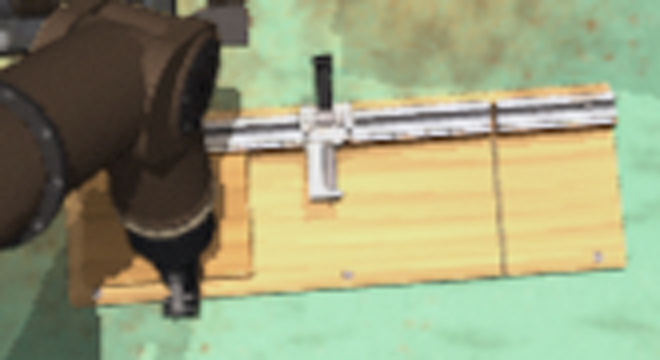

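```bash
python3 -c "
from h import *
for p in ((152,214),(114,240),(110,203),(136,200),(135,192)): print(J(ray('side',p,0.01)))
o=r.get_obs();togo([-165,164,100],o['tool_rot']);togo([-80,272,100],[180,0,95])"
```

```text
[-63.8939 348.9148  -2.    ]
[-158.4173  439.5602   -2.    ]
[-36.1894 483.6398  -2.    ]
[-19.3184 407.7891  -2.    ]
[  8.9075 417.5335  -2.    ]
shift mm (tool) [ -0.2 -67.7 -74.3] turn [0. 0. 0.]
shift mm (tool) [ 108.    12.  -102.9] turn [-19.8  -0.1  -0.2]
```

Emit:
{"method": "jog_arm", "body": {
  "plan": [
    [[0,-14,4],[0,0,0],0],
    [[0,-15,-42],[0,0,0],0],
    [[0,-15,-42],[0,0,0],0],
    [[0,0,0],[-10,0,0],0],
    [[0,0,0],[-9.8,0,0],0]
  ]
}}

```text
t: 12.9
tool_pos: [0.3783, -0.0082, 0.1099]
tool_rot: [179.3, -0.1, 94.8]
ft_force: [-1.6, 0.7, 1.1]
opening: -0.0
```

```bash
python3 -c "
from h import *
st();togo([-80,272,90],[180,0,95])"
```

```text
t 12.9 jig [-137.7  164.4   97.9] rot [179.3  -0.1  94.8] F [-1.6  0.8  1.1] open -0.0 j [-41.  13.  41. 134. -15.  36.  16.]
shift mm (tool) [107.7  57.4   8.8] turn [ 0.7 -0.1 -0.2]
```

Emit:
{"method": "jog_arm", "body": {
  "plan": [
    [[36,19,3],[0,0,0],0],
    [[36,19,3],[0,0,0],0],
    [[36,19,3],[0,0,0],0],
    [[0,0,20],[0,0,0],0],
    [[0,0,0],[0,0,0],0]
  ]
}}

```text
t: 13.52
tool_pos: [0.4238, 0.104, 0.0799]
tool_rot: [179.9, -0.1, 94.9]
ft_force: [-0.4, -0.8, -0.4]
opening: -0.0001
```

```bash
python3 look.py 9
```

```text
t 13.53 jig [-82.6 272.2  67.9] rot [179.9  -0.1  94.9] F [-0.4 -0.7 -0.4] open -0.0001 j [-48.  22.  36. 128. -22.  36.   8.]
```

View pics/side9c.png

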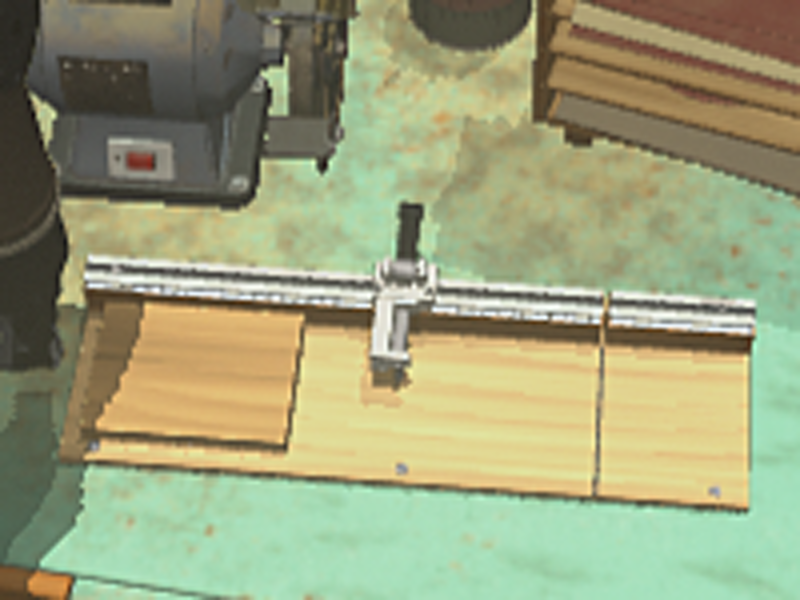

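View pics/top9c.png

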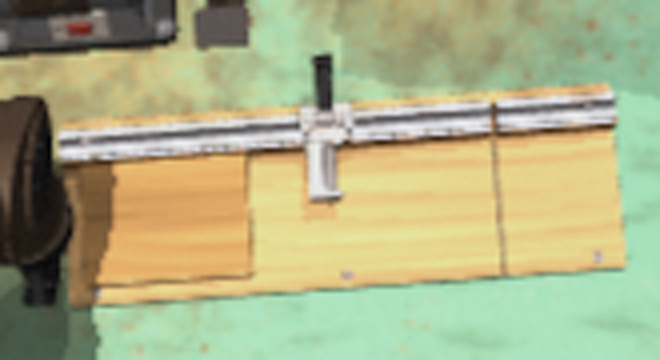

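```bash
python3 -c "
from h import *
a=lambda u,v:(u/4+160-.375,v/4+120-.375); b=lambda u,v:(u/4+190-.375,v/4+165-.375)
for f,p in (('top',b(252,276)),('top',b(249,155)),('top',b(97,285)),('side',a(286,443)),('side',a(303,318)),('side',a(95,434))): print(J(ray(f,p,.03)))"
```

```text
[-109.363   104.8409   18.    ]
[  0.3495 100.9278  18.    ]
[-107.532   242.6167   18.    ]
[-110.4306  104.3879   18.    ]
[ -4.3666 105.2259  18.    ]
[-114.2705  242.0493   18.    ]
```

Emit:
{"method": "jog_arm", "body": {
  "plan": [
    [[5,4,30],[0,0,0],0],
    [[0,0,30],[0,0,0],0],
    [[0,0,0],[0,0,0],0]
  ]
}}

```text
t: 14.0
tool_pos: [0.4276, 0.1087, 0.0202]
tool_rot: [179.9, -0.1, 94.8]
ft_force: [-0.2, -1.1, 0.7]
opening: 0.0001
```

Emit:
{"method": "jog_arm", "body": {
  "plan": [
    [[-4,0,0],[0,0,0],0],
    [[-4,0,0],[0,0,0],0],
    [[-4,0,0],[0,0,0],0],
    [[-4,0,0],[0,0,0],0],
    [[0,0,0],[0,0,0],0]
  ]
}}

```text
t: 14.62
tool_pos: [0.4301, 0.0933, 0.0208]
tool_rot: [179.8, -0.1, 94.8]
ft_force: [0.6, -0.2, 0.0]
opening: -0.0
```

```bash
python3 look.py 10
```

```text
t 14.62 jig [-77.3 261.    8.8] rot [179.8  -0.1  94.8] F [ 0.6 -0.2  0. ] open -0.0 j [-41.  29.  28. 129. -30.  28.  16.]
```

View pics/side10c.png

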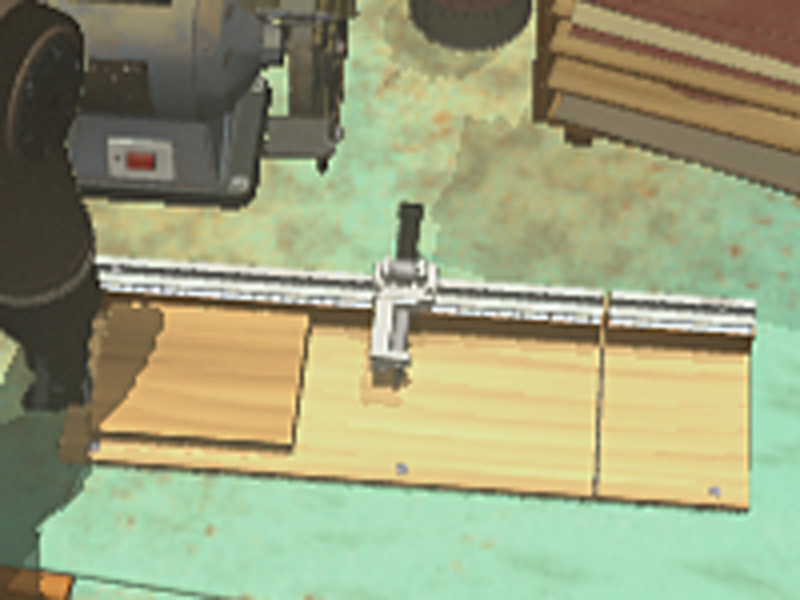

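Emit:
{"method": "jog_arm", "body": {
  "plan": [
    [[-6,0.1,0],[0,0,0],0],
    [[-8,0.1,0],[0,0,0],0],
    [[-8,0.1,0],[0,0,0],0],
    [[-8,0.1,0],[0,0,0],0],
    [[-8,0.1,0],[0,0,0],0],
    [[-8,0.1,0],[0,0,0],0],
    [[-8,0.1,0],[0,0,0],0]
  ]
}}

```text
t: 15.6
tool_pos: [0.4352, 0.0394, 0.0205]
tool_rot: [179.8, -0.1, 94.9]
ft_force: [0.3, 1.5, 1.3]
opening: -0.0001
```

```bash
python3 look.py 11
```

```text
t 15.6 jig [-76.9 206.9   8.5] rot [179.8  -0.1  94.9] F [0.4 1.5 1.3] open -0.0001 j [-33.  29.  28. 130. -29.  27.  23.]
```

View pics/side11c.png

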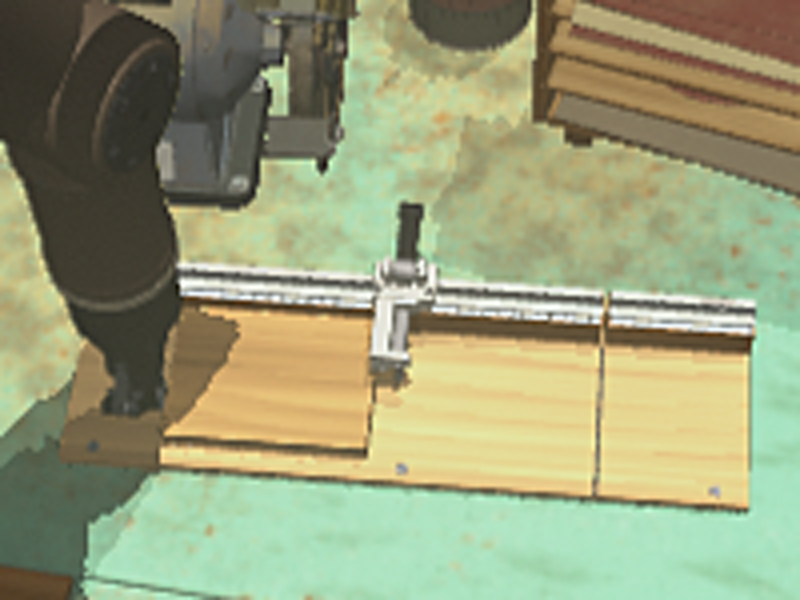

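View pics/top11c.png

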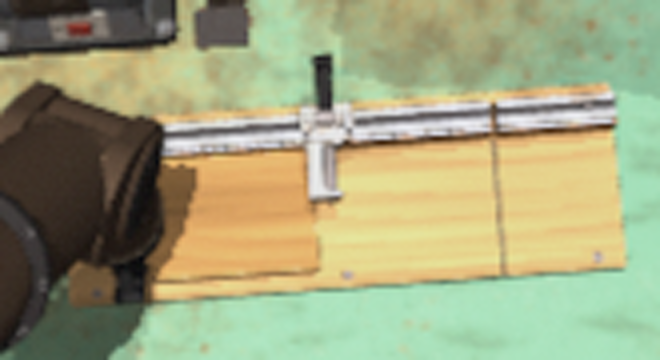

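Emit:
{"method": "jog_arm", "body": {
  "plan": [
    [[-6,0,0],[0,0,0],0],
    [[-6,0,0],[0,0,0],0],
    [[-6,0,0],[0,0,0],0],
    [[-6,0,0],[0,0,0],0],
    [[-6,0,0],[0,0,0],0],
    [[-6,0,0],[0,0,0],0]
  ]
}}

```text
t: 16.45
tool_pos: [0.4382, 0.0037, 0.0205]
tool_rot: [179.8, -0.1, 94.9]
ft_force: [-1.2, 1.6, 1.4]
opening: -0.0003
```

Emit:
{"method": "jog_arm", "body": {
  "plan": [
    [[-6,0,0],[0,0,0],0],
    [[-6,0,0],[0,0,0],0],
    [[-6,0,0],[0,0,0],0],
    [[-6,0,0],[0,0,0],0],
    [[-6,0,0],[0,0,0],0],
    [[-6,0,0],[0,0,0],0]
  ]
}}

```text
t: 17.2
tool_pos: [0.4413, -0.0323, 0.0204]
tool_rot: [179.8, -0.1, 94.9]
ft_force: [-0.1, 1.7, 2.0]
opening: -0.0001
```

```bash
python3 look.py 12
```

```text
t 17.2 jig [-77.  135.    8.4] rot [179.8  -0.1  94.9] F [0.1 1.7 2. ] open -0.0001 j [-23.  29.  27. 129. -28.  28.  31.]
```

View pics/side12c.png

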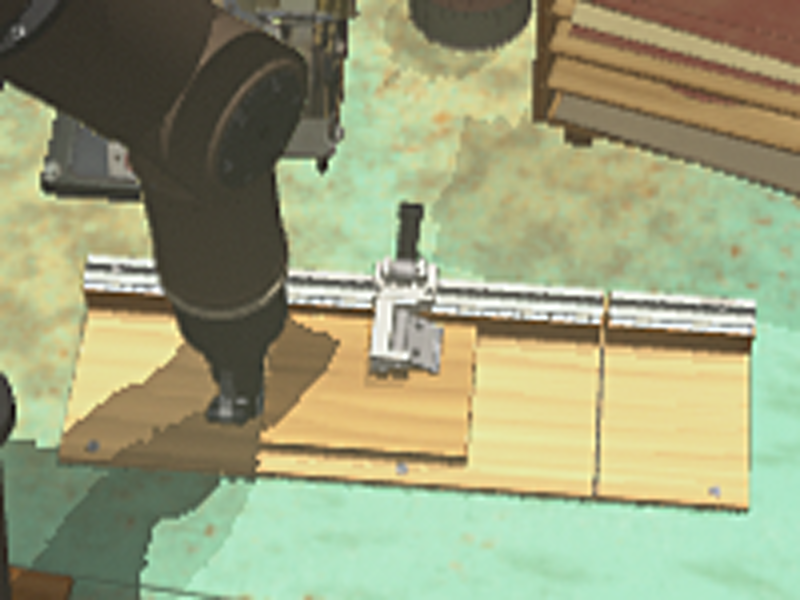

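View pics/top12c.png

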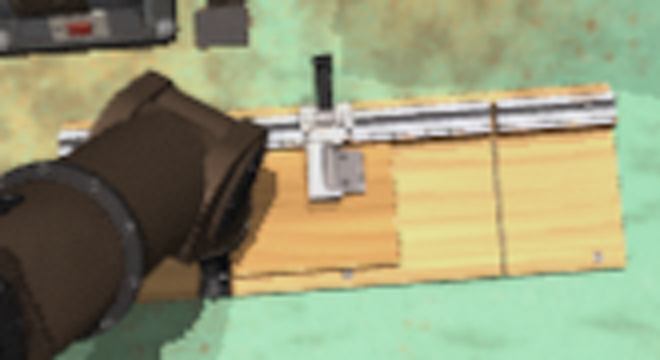

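Emit:
{"method": "jog_arm", "body": {
  "plan": [
    [[4,0,0],[0,0,0],0],
    [[0,-8,0],[0,0,0],0],
    [[-4,0,0],[0,0,0],0],
    [[-6,0,0],[0,0,0],0],
    [[-6,0,0],[0,0,0],0],
    [[-6,0,0],[0,0,0],0],
    [[-6,0,0],[0,0,0],0],
    [[-6,0,0],[0,0,0],0],
    [[-6,0,0],[0,0,0],0],
    [[-6,0,0],[0,0,0],0]
  ]
}}

```text
t: 18.55
tool_pos: [0.4368, -0.0748, 0.0203]
tool_rot: [179.8, -0.1, 94.9]
ft_force: [-2.3, 2.6, 1.1]
opening: 0.0001
```

Emit:
{"method": "jog_arm", "body": {
  "plan": [
    [[-6,0,0],[0,0,0],0],
    [[-6,0,0],[0,0,0],0],
    [[-6,0,0],[0,0,0],0]
  ]
}}

```text
t: 18.92
tool_pos: [0.4385, -0.0927, 0.0203]
tool_rot: [179.8, -0.1, 94.9]
ft_force: [-0.6, 2.0, 1.0]
opening: 0.0001
```

```bash
python3 look.py 13
```

```text
t 18.93 jig [-85.1  75.    8.3] rot [179.8  -0.1  94.9] F [-0.4  2.   1. ] open 0.0001 j [-14.  29.  26. 128. -27.  28.  38.]
```

View pics/side13c.png

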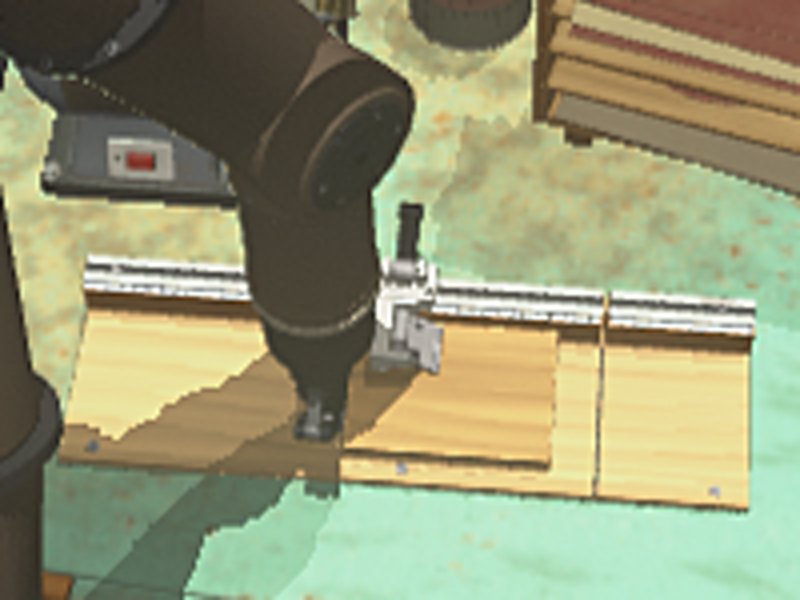

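View pics/top13c.png

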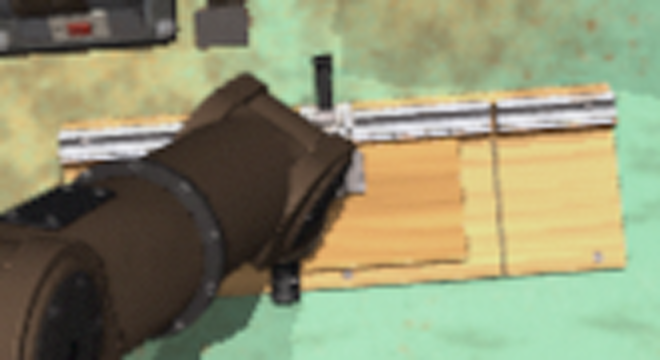

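Emit:
{"method": "jog_arm", "body": {
  "plan": [
    [[-5,0,0],[0,0,0],0],
    [[-5,0,0],[0,0,0],0],
    [[-5,0,0],[0,0,0],0],
    [[-5,0,0],[0,0,0],0],
    [[-5,0,0],[0,0,0],0]
  ]
}}

```text
t: 19.65
tool_pos: [0.4405, -0.1176, 0.0202]
tool_rot: [179.8, -0.1, 94.9]
ft_force: [-1.3, 1.7, 1.5]
opening: -0.0
```

Emit:
{"method": "jog_arm", "body": {
  "plan": [
    [[-5,0,0],[0,0,0],0],
    [[-5,0,0],[0,0,0],0],
    [[-5,0,0],[0,0,0],0],
    [[-5,0,0],[0,0,0],0],
    [[-5,0,0],[0,0,0],0]
  ]
}}

```text
t: 20.27
tool_pos: [0.4426, -0.1425, 0.0201]
tool_rot: [179.8, -0.1, 94.9]
ft_force: [0.0, 1.5, 1.9]
opening: -0.0001
```

Emit:
{"method": "jog_arm", "body": {
  "plan": [
    [[-5,0,0],[0,0,0],0],
    [[-5,0,0],[0,0,0],0],
    [[-5,0,0],[0,0,0],0],
    [[-5,0,0],[0,0,0],0],
    [[-5,0,0],[0,0,0],0]
  ]
}}

```text
t: 20.9
tool_pos: [0.4448, -0.1675, 0.0201]
tool_rot: [179.8, -0.1, 94.9]
ft_force: [-0.1, 1.0, 1.2]
opening: -0.0002
```

```bash
python3 look.py 14
```

```text
t 20.9 jig [-85.4  -0.    8.1] rot [179.8  -0.1  94.9] F [0.  1.  1.2] open -0.0002 j [ -5.  31.  26. 124. -26.  30.  46.]
```

View pics/side14c.png

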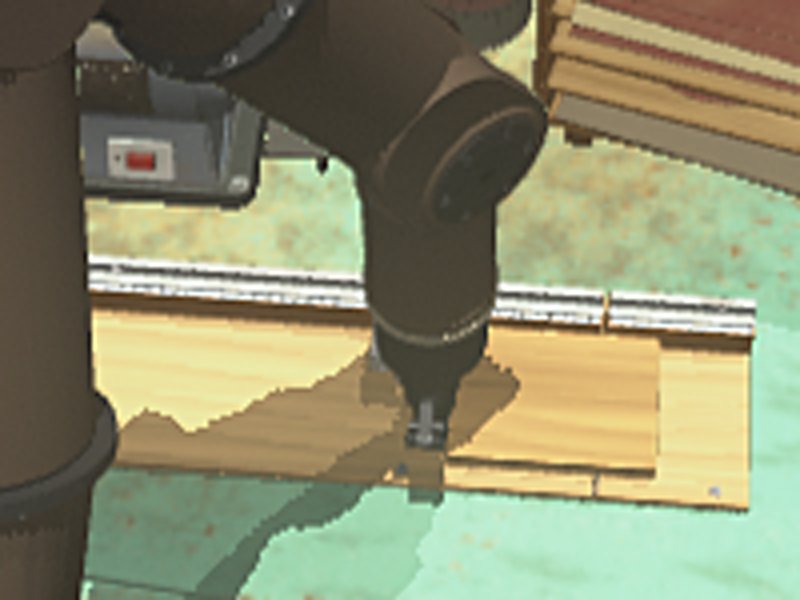

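View pics/top14c.png

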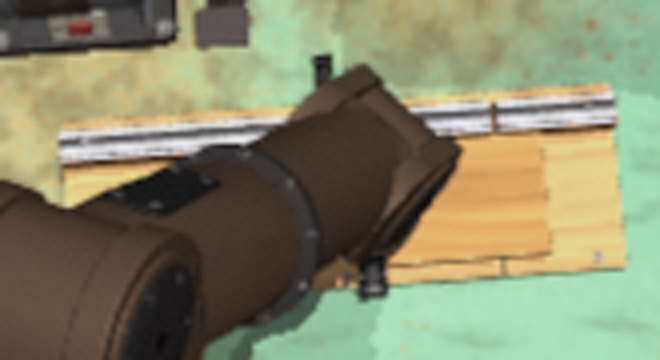

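Emit:
{"method": "jog_arm", "body": {
  "plan": [
    [[-5,0,0],[0,0,0],0],
    [[-5,0,0],[0,0,0],0],
    [[-5,0,0],[0,0,0],0],
    [[0,0,0],[0,0,0],0],
    [[3,-3,0],[0,0,0],0],
    [[0,-10,-30],[0,0,0],0],
    [[0,0,-50],[0,0,0],0],
    [[-50,0,-20],[0,0,0],0],
    [[-60,0,0],[0,0,0],0],
    [[-60,0,0],[0,0,0],0]
  ]
}}

```text
t: 22.25
tool_pos: [0.4475, -0.3506, 0.1202]
tool_rot: [179.7, -0.1, 95.0]
ft_force: [1.2, -0.3, 0.1]
opening: -0.0003
```

```bash
python3 look.py 15
```

```text
t 22.25 jig [ -98.6 -182.7  108.2] rot [179.7  -0.1  95. ] F [ 1.1 -0.4  0.1] open -0.0003 j [ 10.  29.  33. 108. -21.  49.  58.]
```

View pics/side15c.png

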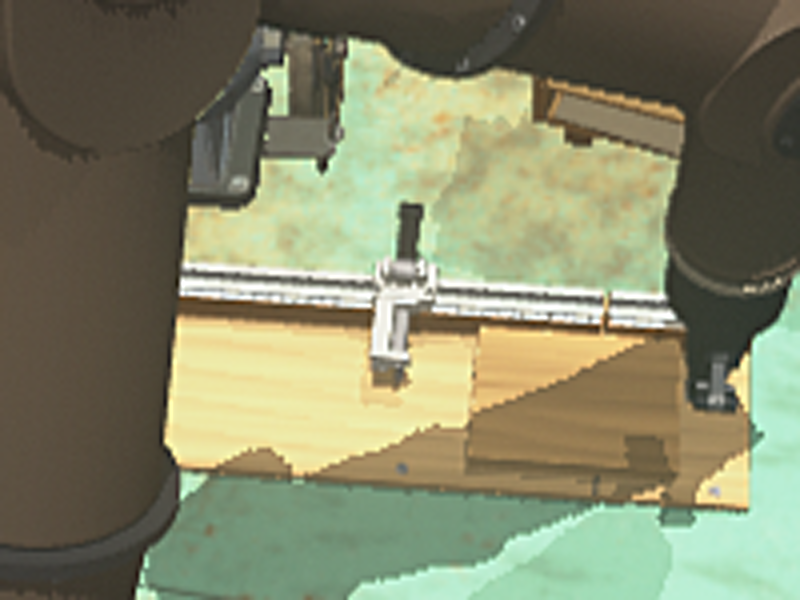

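View pics/top15c.png

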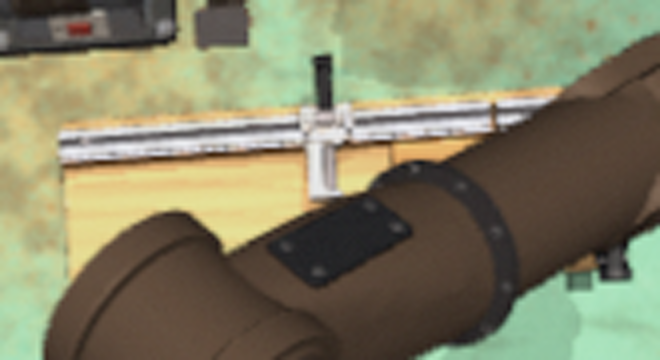

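Emit:
{"method": "jog_arm", "body": {
  "plan": [
    [[-26,43,0],[0,0,0],0],
    [[0,0,45],[0,0,0],0],
    [[0,0,40],[0,0,0],0],
    [[0,0,15],[0,0,0],0],
    [[0,0,0],[0,0,0],0]
  ]
}}

```text
t: 22.98
tool_pos: [0.4918, -0.3713, 0.0195]
tool_rot: [179.9, -0.2, 94.9]
ft_force: [-1.3, -0.0, -0.2]
opening: 0.0
```

```bash
python3 look.py 16
```

```text
t 22.98 jig [ -56.3 -207.2    7.5] rot [179.9  -0.2  94.9] F [-1.3  0.1 -0.2] open 0.0 j [ 14.  40.  28. 104. -27.  42.  61.]
```

View pics/side16c.png

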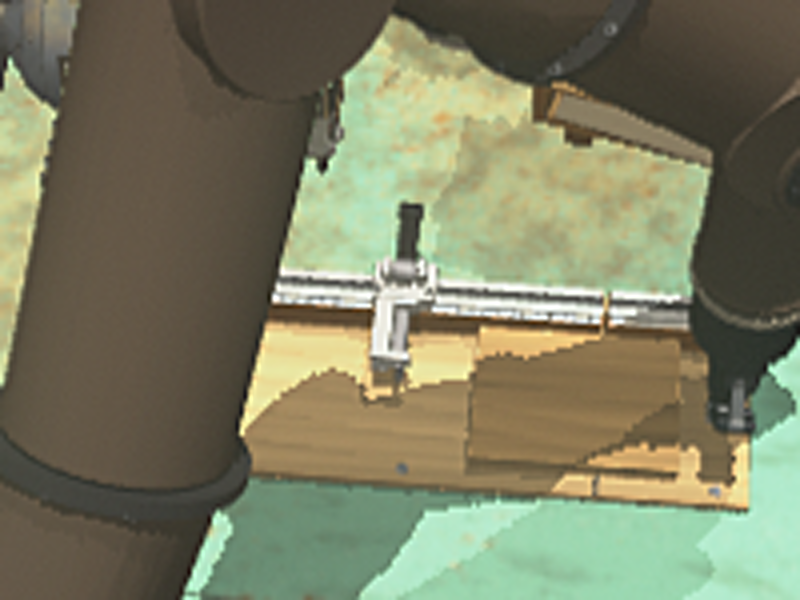

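Emit:
{"method": "jog_arm", "body": {
  "plan": [
    [[8,0,0],[0,0,0],0],
    [[8,0,0],[0,0,0],0],
    [[6,0,0],[0,0,0],0],
    [[6,0,0],[0,0,0],0],
    [[6,0,0],[0,0,0],0],
    [[6,0,0],[0,0,0],0],
    [[6,0,0],[0,0,0],0],
    [[6,0,0],[0,0,0],0],
    [[5,0,0],[0,0,0],0],
    [[0,0,0],[0,0,0],0]
  ]
}}

```text
t: 24.32
tool_pos: [0.4873, -0.3141, 0.0198]
tool_rot: [179.8, -0.2, 94.9]
ft_force: [0.5, -0.9, -0.5]
opening: -0.0002
```

```bash
python3 look.py 17
```

```text
t 24.32 jig [ -55.7 -149.8    7.8] rot [179.8  -0.2  94.9] F [ 0.4 -1.  -0.5] open -0.0002 j [  9.  38.  28. 110. -27.  39.  58.]
```

View pics/side17c.png

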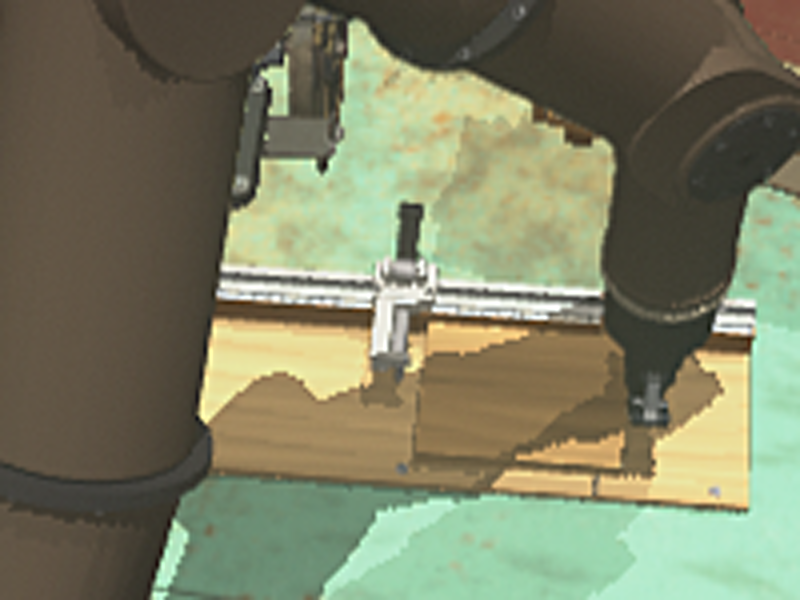

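Approaching the flap; slow pushes with force checks.

Emit:
{"method": "jog_arm", "body": {
  "plan": [
    [[3,0,0],[0,0,0],0],
    [[3,0,0],[0,0,0],0],
    [[2,0,0],[0,0,0],0],
    [[2,0,0],[0,0,0],0],
    [[0,0,0],[0,0,0],0]
  ]
}}

```text
t: 25.05
tool_pos: [0.4866, -0.3047, 0.0199]
tool_rot: [179.8, -0.1, 94.9]
ft_force: [-0.8, 1.0, -0.1]
opening: 0.0002
```

Emit:
{"method": "jog_arm", "body": {
  "plan": [
    [[1.5,0,0],[0,0,0],0],
    [[1.5,0,0],[0,0,0],0],
    [[0,0,0],[0,0,0],0]
  ]
}}

```text
t: 25.42
tool_pos: [0.4863, -0.3018, 0.02]
tool_rot: [179.8, -0.1, 94.9]
ft_force: [-0.0, 0.0, -0.1]
opening: -0.0002
```

```bash
python3 -c "
from h import *
st()"
```

```text
t 25.43 jig [ -55.7 -137.5    8. ] rot [179.8  -0.1  94.9] F [ 0.   0.  -0.1] open -0.0002 j [  7.  37.  28. 111. -27.  38.  57.]
```

Emit:
{"method": "jog_arm", "body": {
  "plan": [
    [[1.5,0,0],[0,0,0],0],
    [[1,0,0],[0,0,0],0],
    [[0,0,0],[0,0,0],0]
  ]
}}

```text
t: 25.8
tool_pos: [0.4861, -0.2994, 0.0199]
tool_rot: [179.8, -0.1, 94.9]
ft_force: [-0.1, -0.1, 0.6]
opening: 0.0
```

Emit:
{"method": "jog_arm", "body": {
  "plan": [
    [[1,0,0],[0,0,0],0],
    [[1,0,0],[0,0,0],0],
    [[0,0,0],[0,0,0],0]
  ]
}}

```text
t: 26.18
tool_pos: [0.4859, -0.2988, 0.0202]
tool_rot: [179.8, 0.0, 94.8]
ft_force: [-0.4, -5.3, 0.9]
opening: -0.0002
```

```bash
python3 look.py 18
```

```text
t 26.18 jig [ -55.8 -134.5    8.2] rot [179.8   0.   94.8] F [-0.9 -5.3  0.9] open -0.0002 j [  7.  37.  28. 111. -27.  38.  57.]
```

View pics/side18c.png

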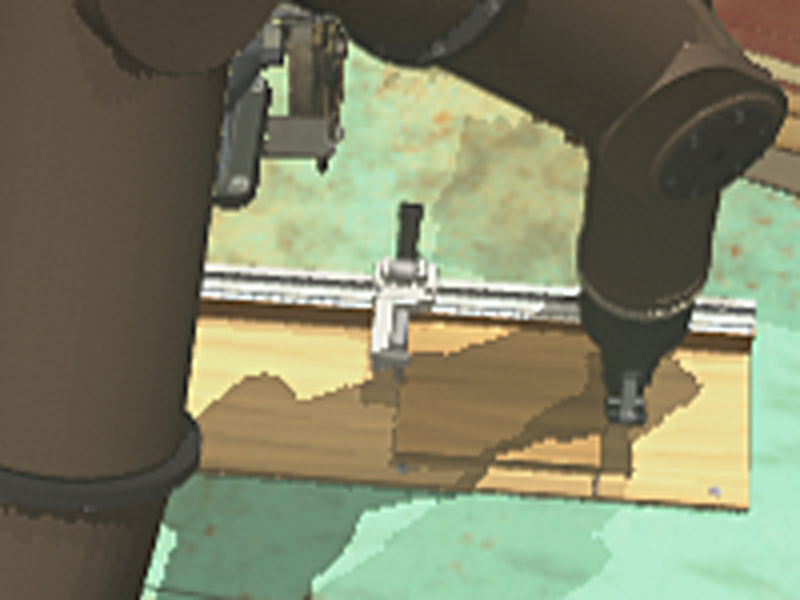

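Emit:
{"method": "jog_arm", "body": {
  "plan": [
    [[-5,0,0],[0,0,0],0],
    [[-5,0,-40],[0,0,0],0],
    [[0,0,-50],[0,0,0],0],
    [[15,-30,0],[0,0,0],0],
    [[40,-35,0],[0,0,0],0],
    [[25,-35,0],[0,0,0],0]
  ]
}}

```text
t: 27.02
tool_pos: [0.3787, -0.2344, 0.1095]
tool_rot: [179.8, -0.2, 94.9]
ft_force: [-0.4, -0.1, 0.6]
opening: 0.0003
```

```bash
python3 look.py 19; python3 -c "
from h import *
togo([-152,-65,8],[180,0,95])"
```

```text
t 27.02 jig [-157.   -61.    97.5] rot [179.8  -0.2  94.9] F [-0.4 -0.1  0.6] open 0.0003 j [ -3.  20.  36. 125. -18.  41.  50.]
shift mm (tool) [-6.2  8.  89.1] turn [ 0.  -0.4 -0.1]
```

View pics/side19c.png

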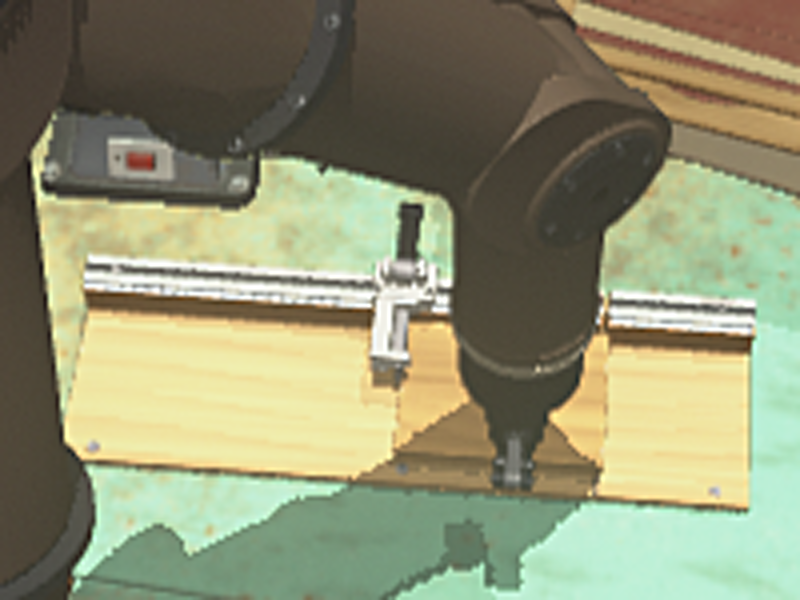

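View pics/top19c.png

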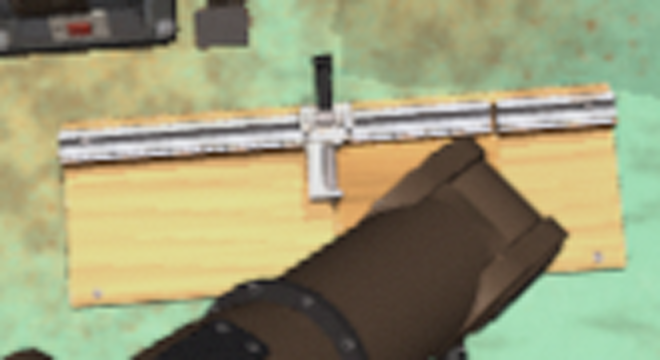

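Emit:
{"method": "jog_arm", "body": {
  "plan": [
    [[-2,0,45],[0,0,0],0],
    [[0,0,43],[0,0,0],0],
    [[0,8,0],[0,0,0],0],
    [[0,8,0],[0,0,0],0],
    [[0,5,0],[0,0,0],0],
    [[0,3,0],[0,0,0],0],
    [[0,0,0],[0,0,0],0]
  ]
}}

```text
t: 28.0
tool_pos: [0.4051, -0.2362, 0.0224]
tool_rot: [179.8, -0.1, 94.9]
ft_force: [-0.7, 0.0, 0.4]
opening: -0.0001
```

```bash
python3 -c "
from h import *
st()"
```

```text
t 28.0 jig [-130.9  -65.    10.4] rot [179.8  -0.1  94.9] F [-0.7  0.1  0.4] open -0.0001 j [  3.  30.  28. 125. -28.  30.  57.]
```

Emit:
{"method": "jog_arm", "body": {
  "plan": [
    [[0,2,1],[0,0,0],0],
    [[0,2,1],[0,0,0],0],
    [[0,0,0],[0,0,0],0]
  ]
}}

```text
t: 28.38
tool_pos: [0.4085, -0.2359, 0.0197]
tool_rot: [179.8, -0.1, 94.9]
ft_force: [0.6, 0.3, -0.2]
opening: 0.0001
```

Emit:
{"method": "jog_arm", "body": {
  "plan": [
    [[0,1.5,0],[0,0,0],0],
    [[0,1,0],[0,0,0],0],
    [[0,0,0],[0,0,0],0]
  ]
}}

```text
t: 28.75
tool_pos: [0.411, -0.2357, 0.0199]
tool_rot: [179.8, -0.1, 94.9]
ft_force: [-0.3, 0.2, 0.9]
opening: -0.0003
```

```bash
python3 -c "
from h import *
st()"
```

```text
t 28.75 jig [-124.9  -65.     7.9] rot [179.8  -0.1  94.9] F [-0.3  0.2  0.9] open -0.0003 j [  3.  31.  28. 125. -28.  30.  57.]
```

Emit:
{"method": "jog_arm", "body": {
  "plan": [
    [[0,1,0],[0,0,0],0],
    [[0,1,0],[0,0,0],0],
    [[0,0,0],[0,0,0],0]
  ]
}}

```text
t: 29.12
tool_pos: [0.413, -0.2355, 0.0199]
tool_rot: [179.8, -0.1, 94.9]
ft_force: [-0.9, 0.7, -0.2]
opening: -0.0002
```

Emit:
{"method": "jog_arm", "body": {
  "plan": [
    [[0,1,0],[0,0,0],0],
    [[0,1,0],[0,0,0],0],
    [[0,0,0],[0,0,0],0]
  ]
}}

```text
t: 29.5
tool_pos: [0.4146, -0.2354, 0.0198]
tool_rot: [179.8, -0.1, 94.8]
ft_force: [-1.7, -1.0, 0.7]
opening: 0.0002
```

```bash
python3 look.py 20
```

```text
t 29.5 jig [-121.3  -65.1    7.8] rot [179.8  -0.1  94.8] F [-1.8 -0.9  0.7] open 0.0002 j [  3.  31.  28. 124. -28.  31.  57.]
```

View pics/side20c.png

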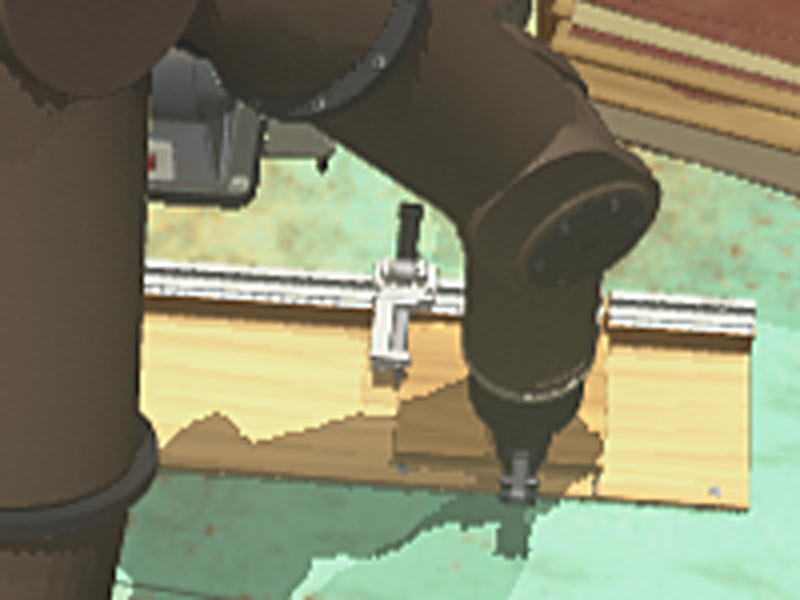

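Emit:
{"method": "jog_arm", "body": {
  "plan": [
    [[0,1,0],[0,0,0],0],
    [[0,1,0],[0,0,0],0],
    [[0,0,0],[0,0,0],0]
  ]
}}

```text
t: 29.98
tool_pos: [0.415, -0.2353, 0.0197]
tool_rot: [180.0, -0.1, 94.8]
ft_force: [-6.5, -1.8, 5.0]
opening: -0.0002
```

```bash
python3 -c "
from h import *
st()"
```

```text
t 29.98 jig [-120.9  -65.1    7.7] rot [180.   -0.1  94.8] F [-6.6 -1.2  5. ] open -0.0002 j [  3.  31.  28. 124. -28.  31.  57.]
```

Emit:
{"method": "jog_arm", "body": {
  "plan": [
    [[0,-10,0],[0,0,0],0],
    [[0,-20,0],[0,0,0],0],
    [[0,0,-50],[0,0,0],0],
    [[0,0,-50],[0,0,0],0],
    [[-30,20,0],[0,0,0],0],
    [[-40,40,0],[0,0,0],0],
    [[-25,54,0],[0,0,0],0]
  ]
}}

```text
t: 30.85
tool_pos: [0.509, -0.325, 0.1207]
tool_rot: [179.7, -0.1, 94.7]
ft_force: [0.2, -1.2, 1.1]
opening: 0.0
```

```bash
python3 look.py 21; python3 -c "
from h import *
togo([-37,-150,8],[180,0,95])"
```

```text
t 30.85 jig [ -35.2 -162.6  108.7] rot [179.7  -0.1  94.7] F [ 0.1 -1.2  1.1] open 0.0 j [  4.  32.  35. 103. -23.  52.  54.]
shift mm (tool) [12.2 -7.9 99.7] turn [0.4 0.1 0.1]
```

View pics/side21c.png

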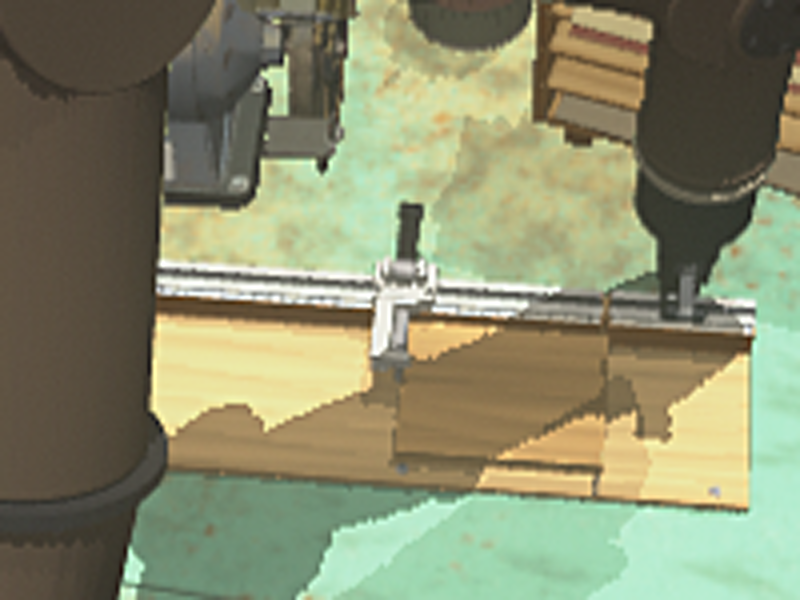

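View pics/top21c.png

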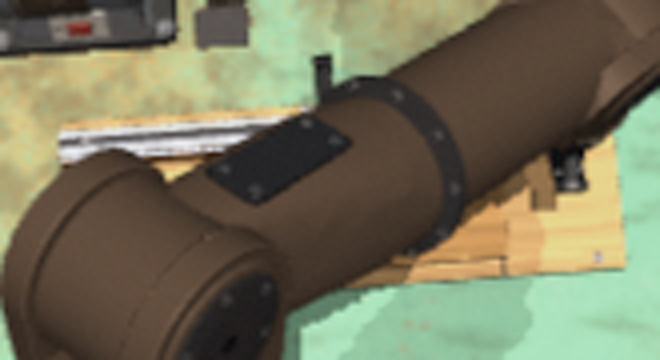

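Emit:
{"method": "jog_arm", "body": {
  "plan": [
    [[4,-3,45],[0,0,0],0],
    [[0,0,45],[0,0,0],0],
    [[0,0,9],[0,0,0],0],
    [[8,0,0],[0,0,0],0],
    [[8,0,0],[0,0,0],0],
    [[4,0,0],[0,0,0],0],
    [[2,0,0],[0,0,0],0],
    [[0,0,0],[0,0,0],0]
  ]
}}

```text
t: 31.95
tool_pos: [0.5039, -0.2974, 0.0216]
tool_rot: [179.7, -0.1, 94.9]
ft_force: [0.7, -1.5, 0.9]
opening: 0.0
```

```bash
python3 -c "
from h import *
st()"
```

```text
t 31.95 jig [ -37.8 -134.6    9.6] rot [179.7  -0.1  94.9] F [ 0.5 -1.6  0.9] open 0.0 j [  5.  38.  30. 109. -29.  40.  57.]
```

Emit:
{"method": "jog_arm", "body": {
  "plan": [
    [[1,0,0],[0,0,0],0],
    [[0.8,0,0],[0,0,0],0],
    [[0,0,0],[0,0,0],0]
  ]
}}

```text
t: 32.33
tool_pos: [0.5037, -0.2973, 0.0215]
tool_rot: [179.7, 0.1, 94.8]
ft_force: [1.0, -6.2, 1.5]
opening: 0.0
```

```bash
python3 -c "
from h import *
st()"
```

```text
t 32.33 jig [ -38.  -134.5    9.5] rot [179.7   0.1  94.8] F [ 0.4 -6.3  1.5] open 0.0 j [  5.  38.  30. 109. -29.  40.  57.]
```

Emit:
{"method": "jog_arm", "body": {
  "plan": [
    [[-4,0,0],[0,0,0],0],
    [[-12,0,0],[0,0,0],0],
    [[0,0,-50],[0,0,0],0],
    [[0,0,-60],[0,0,0],0],
    [[0,-20,-60],[0,0,0],0],
    [[-50,-20,-20],[0,0,0],0],
    [[-60,0,0],[0,0,0],0],
    [[-60,0,0],[0,0,0],0],
    [[-60,0,0],[0,0,0],0],
    [[-60,0,0],[0,0,0],0]
  ]
}}

```text
t: 33.58
tool_pos: [0.4887, -0.6059, 0.2091]
tool_rot: [179.8, -0.2, 94.9]
ft_force: [1.5, -1.5, 1.0]
opening: -0.0
```

```bash
python3 look.py 22
```

```text
t 33.58 jig [ -79.8 -440.6  197.1] rot [179.8  -0.2  94.9] F [ 1.4 -1.6  1. ] open -0.0 j [ 30.  44.  37.  67. -26.  76.  69.]
```

View pics/side22c.png

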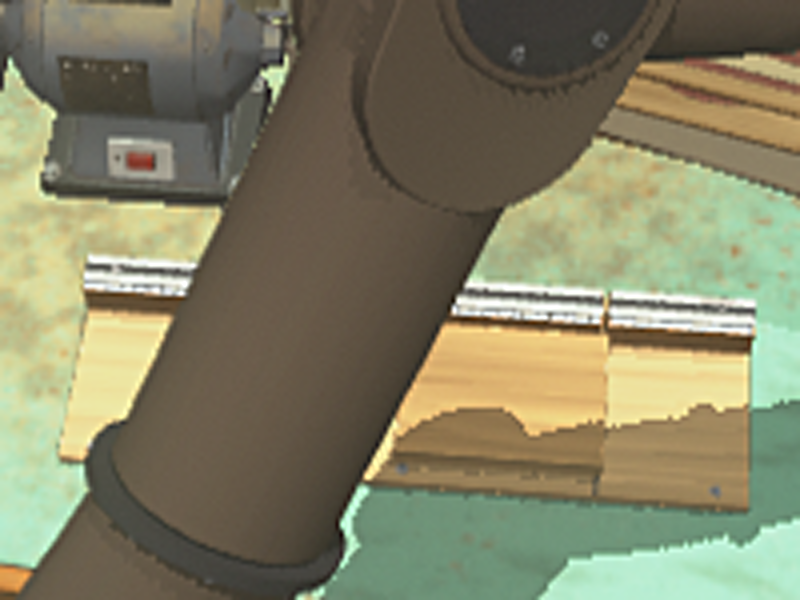

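View pics/top22c.png

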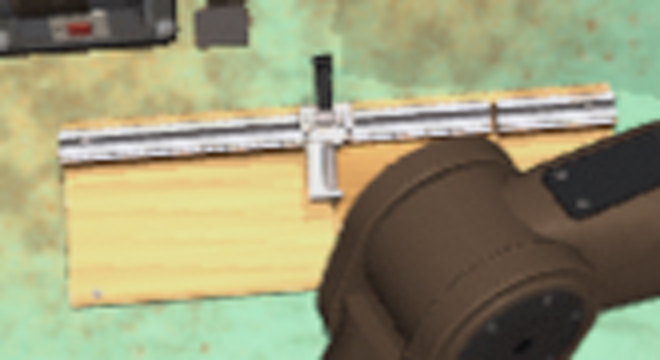

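Emit:
{"method": "jog_arm", "body": {
  "plan": [
    [[30,-40,0],[0,0,0],0],
    [[60,0,0],[0,0,0],0],
    [[60,0,0],[0,0,0],0],
    [[60,0,0],[0,0,0],0],
    [[60,0,0],[0,0,0],0],
    [[60,0,0],[0,0,0],0],
    [[60,0,0],[0,0,0],0],
    [[60,0,0],[0,0,0],0],
    [[60,0,0],[0,0,0],0],
    [[60,0,0],[0,0,0],0]
  ]
}}

```text
t: 34.92
tool_pos: [0.4001, -0.0375, 0.2107]
tool_rot: [179.8, -0.1, 94.9]
ft_force: [1.7, 1.3, 0.0]
opening: -0.0002
```

```bash
python3 -c "
from h import *
st()"
```

```text
t 34.92 jig [-118.5  133.3  198.7] rot [179.8  -0.1  94.9] F [1.8 1.2 0. ] open -0.0002 j [-35.   4.  36. 123.  -3.  54.   8.]
```

Emit:
{"method": "jog_arm", "body": {
  "plan": [
    [[50,0,0],[0,0,0],0],
    [[50,0,0],[0,0,0],0],
    [[50,0,0],[0,0,0],0],
    [[50,0,0],[0,0,0],0],
    [[0,0,0],[0,0,0],0]
  ]
}}

```text
t: 35.55
tool_pos: [0.3832, 0.1632, 0.2108]
tool_rot: [179.8, -0.1, 95.2]
ft_force: [-0.3, -0.2, -0.3]
opening: -0.0004
```

```bash
python3 look.py 23
```

```text
t 35.55 jig [-117.9  334.7  198.8] rot [179.8  -0.1  95.2] F [-0.3 -0.2 -0.3] open -0.0004 j [-52.   6.  24. 121.  -3.  54. -21.]
```

View pics/side23c.png

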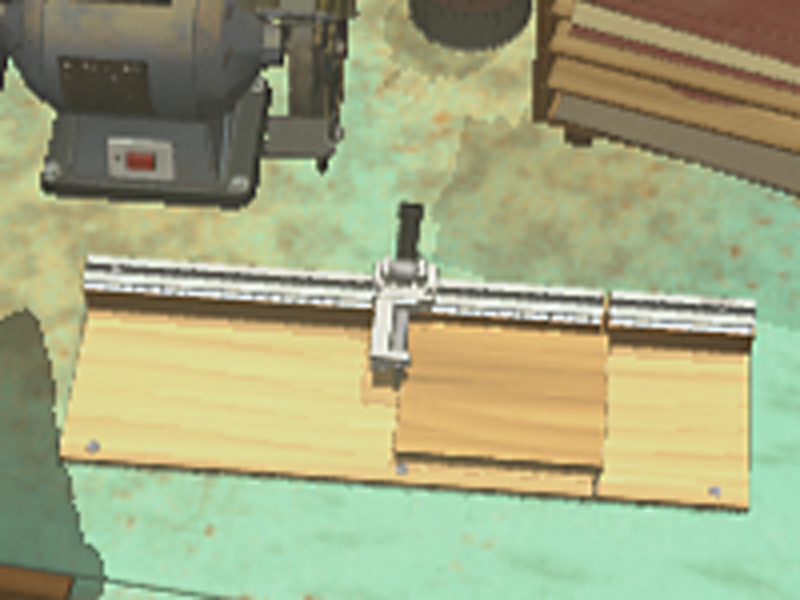

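View pics/top23c.png

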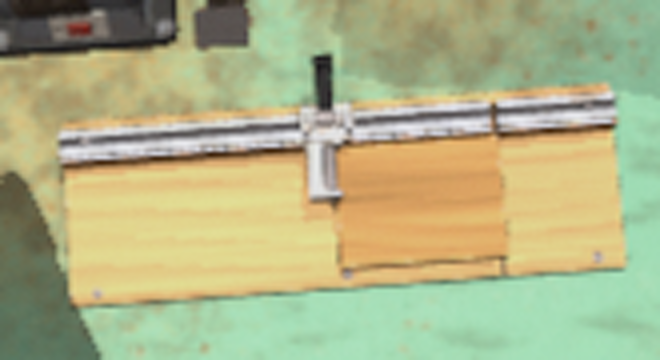

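```bash
python3 -c "
from h import *
a=lambda u,v:(u/4+160-.375,v/4+120-.375); b=lambda u,v:(u/4+190-.375,v/4+165-.375)
print('near edge trail/lead')
for f,p in (('top',b(341,269)),('top',b(506,257)),('top',b(500,136)),('side',a(396,455)),('side',a(601,466)),('side',a(607,330))): print(f,J(ray(f,p,.03)))
print('base near edge',J(ray('top',b(76,305),.012)),J(ray('top',b(624,268),.012)),J(ray('side',a(60,458),.012)),J(ray('side',a(749,508),.012)))
import cv2
A=cv2.imread('pics/side22.png');
for n in('side','top'):
  i=cv2.imread(f'pics/{n}0.png');j=cv2.imread(f'pics/{n}23.png')
  print(n,'stop bracket px shift check')
"

```

```text
near edge trail/lead
top [-108.7758   25.6401   18.    ]
top [-108.5613 -121.1514   18.    ]
top [   1.3714 -125.1519   18.    ]
side [-113.7185   24.9963   18.    ]
side [-110.7048 -120.8748   18.    ]
side [   3.3669 -120.613    18.    ]
base near edge [-121.4717  264.5929    0.    ] [-123.3258 -226.9112    0.    ] [-126.3401  268.4378    0.    ] [-126.25   -227.8227    0.    ]
side stop bracket px shift check
top stop bracket px shift check
```

```bash
python3 -c "
import cv2
for n,boxes in (('side',{'bracket':(232,252,252,275),'tape':(188,100,216,140),'pencil':(212,108,243,156),'sand':(255,390,288,442)}),('top',{'bracket':(190,264,215,280)})):
  i=cv2.imread(f'pics/{n}0.png');j=cv2.imread(f'pics/{n}23.png')
  if n=='side': boxes['bracket']=(188,250,212,266)
  for k,(a,b,c,d) in boxes.items():
    t=i[a:c,b:d];s=j[a-8:c+8,b-8:d+8]
    m=cv2.matchTemplate(s,t,cv2.TM_CCOEFF_NORMED);_,v,_,l=cv2.minMaxLoc(m);print(n,k,round(v,3),l[0]-8,l[1]-8)
"
python3 -c "
from h import *
r.finish_job(); st()"
```

```text
side bracket 0.921 0 0
side tape 0.466 0 0
side pencil 0.302 0 0
side sand 1.0 0 0
top bracket 0.813 0 0
the job is handed in; nothing more can be done
the job is handed in; nothing more can be done
```

The cam lever is locked and the board is resting against the shut flap and along the fence. I handed the job in at about 36 s of the 72 s allowed; it gives no verdict.

**What I did:**
- **Lever:** I swung it over and pressed it down until it stopped at about 30 N.
- **Through the flap:** I seated the board on the fence and fed it under the flap with a finger on its trailing end. I kept pushing until the flap fell shut behind it.
- **Back to the stop:** I slid the board back against the flap until it resisted at 5.3 N. I then pressed its long edge to the fence (6.6 N) and pushed it to the flap once more (6.3 N, same position).

**Last checks, arm clear of everything:**
- **Lever:** both pictures show it level behind the fence. Measured just after locking, its end was 77 mm behind the fence's face and 57 mm above the base, which fits fully locked.
- **Flap:** the pictures show no lifted flap.
- **Board end:** I measured it at jig y of about 25 to 26 mm. I expected the flap's face at about 26 mm.
- **Board edge:** the near edge lies 109 to 111 mm out from the fence at most points, against the board's 110 mm width. It looks parallel to within 0.00 rad in the top picture and 0.02 rad in the side picture.
- **Stop and sanding block:** neither shows any pixel shift from the start.

**Not confirmed:** the tape measure and pencil image match failed (scores 0.47 and 0.30), and I did not look into why. The arm's shadow in that area may be the cause. The fingers stayed over or beside the jig at low height there, so I believe they did not move. The side picture put one board corner 3 mm farther out from the fence than the others, which is within about one pixel.

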